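Clip the calibration rods into the storage rail and lock it

TASK

Put the three calibration rods away: press each one sideways, upright, into the spring clip of its own colour on the storage rail until it snaps fully home. When all three are in, slide the orange locking comb by its black knob all the way across to its locked end and let go. Do not tip a rod over and do not disturb the other things on the bench.

Things in the scene. Friction and masses are not known exactly. Their poses are not given: they have to be found in the camera images.
- rail: Storage rail fixed to the table: aluminium beam 265 mm long along its own y, own x +8.5 mm (front) to +36, 54 to 90 mm above the table. Origin on the table under the yellow clip's seat. Three spring clips 85 mm apart on its front open to own -x (towards the robot, yaw varies): rods go in along own +x, their feet under the beam. Only the comb's knob is higher than 90 mm.
- clip_red (a point): Centre of the seat of the red clip (red jaws, red plate on the beam), 70 mm above the table, axes as the rail's: the axis of a stem that is home passes through it. All three clips are alike. Jaws 28 mm tall (56 to 84 mm up), flared lips reach 22 mm in front of the seat, 37 mm wide at the mouth.
- clip_yellow (a point): Centre of the seat of the yellow clip (yellow jaws, yellow plate on the beam), 70 mm above the table, axes as the rail's: the axis of a stem that is home passes through it. All three clips are alike. The closed lips leave an 11.6 mm gap; they spring apart as the 16 mm stem is pressed in (about 8 to 15 N), then close behind it.
- clip_blue (a point): Centre of the seat of the blue clip (blue jaws, blue plate on the beam), 70 mm above the table, axes as the rail's: the axis of a stem that is home passes through it. All three clips are alike. A stem that only rests against the lips stands about 15 mm in front of its seat (own -x).
- rod_red: Loose calibration rod with red grip, standing upright, 0.3 kg, 150 mm tall, round. Origin: centre of its underside, z up its axis. Steel foot disc 44 mm across, 12 mm thick; steel stem 16 mm across up to 95 mm; red grip 28 mm across from 95 to 150 mm, black band near its top. Pressed in, the foot goes under comb and clips (lift it less than 15 mm), the grip passes above them.
- neck_red (a point): Point on the axis of the red rod, 70 mm above its underside: the part of the stem that goes into the clip.
- rod_yellow: Loose calibration rod with yellow grip, standing upright, 0.3 kg, 150 mm tall, round. Origin: centre of its underside, z up its axis. Steel foot disc 44 mm across, 12 mm thick; steel stem 16 mm across up to 95 mm; yellow grip 28 mm across from 95 to 150 mm, black band near its top. Pressed in, the foot goes under comb and clips (lift it less than 15 mm), the grip passes above them.
- neck_yellow (a point): Point on the axis of the yellow rod, 70 mm above its underside: the part of the stem that goes into the clip.
- rod_blue: Loose calibration rod with blue grip, standing upright, 0.3 kg, 150 mm tall, round. Origin: centre of its underside, z up its axis. Steel foot disc 44 mm across, 12 mm thick; steel stem 16 mm across up to 95 mm; blue grip 28 mm across from 95 to 150 mm, black band near its top. Pressed in, the foot goes under comb and clips (lift it less than 15 mm), the grip passes above them.
- neck_blue (a point): Point on the axis of the blue rod, 70 mm above its underside: the part of the stem that goes into the clip.
- comb (a joint): Orange locking comb, sliding to the rail's +y, 36 to 46 mm above the table: 0 = open (starts at 0 to 8 mm), 0.040 m = locked, at its stop. Friction 2 N, stays where left. At 0 its hook tips stand 34 mm to the -y side of each seat, up to 21 mm in front of it; locked, they lie in front of the stems. A stem that is not home blocks it.
- comb_knob (a point): Top centre of the comb's upright black knob at the rail's +y end: 22 mm across, 70 to 120 mm above the table. It travels with the comb; at comb = 0 it lies 65 mm to the rail's +y side and 21 mm to the +x side of the red clip's seat.
- mount: Bystander: black moulded specimen mount, a disc 34 mm across, 22 mm high; origin under its centre.
- test_block: Bystander: brass test block, 32 x 32 x 18 mm; origin under its centre.
- oil: Bystander: small amber bottle, 44 mm across, 85 mm tall; origin under its centre.
- tweezers: Bystander: steel tweezers lying flat, 135 mm long along x, 10 mm high; origin under the middle.
- driver: Bystander: green-handled screwdriver lying along x, 170 mm long.
Things that resemble listed ones, but are neither listed nor needed, are in the scene too. What is shaped like the rod_blue but brown, green or pink is not meant.

How it is judged:
On the way, in this order (a step that is already met when the one before it is completed fails the run):
1. all three rods are home in the clips of their own colours while the comb is still open (x of neck_red in the frame of clip_red between -0.005 and 0.005 m and y of neck_red in the frame of clip_red between -0.006 and 0.006 m and angle between each of rod_red, rod_yellow, rod_blue's own z axis and vertical below 0.12 rad and x of neck_yellow in the frame of clip_yellow between -0.005 and 0.005 m and y of neck_yellow in the frame of clip_yellow between -0.006 and 0.006 m and x of neck_blue in the frame of clip_blue between -0.005 and 0.005 m and y of neck_blue in the frame of clip_blue between -0.006 and 0.006 m and value of joint comb below 0.015 m), for 0.2 s.
2. the comb is slid across to its locked end (value of joint comb above 0.035 m), for 0.2 s.
At the end, for the whole second after the job is handed in: Each rod is in the clip of its own colour, its stem within 5 mm of the seat along the rail's x and 6 mm along its y, upright within 0.12 rad and at rest, and the comb is slid at least 35 of its 40 mm (x of neck_red in the frame of clip_red between -0.005 and 0.005 m and y of neck_red in the frame of clip_red between -0.006 and 0.006 m and angle between each of rod_red, rod_yellow, rod_blue's own z axis and vertical below 0.12 rad and x of neck_yellow in the frame of clip_yellow between -0.005 and 0.005 m and y of neck_yellow in the frame of clip_yellow between -0.006 and 0.006 m and x of neck_blue in the frame of clip_blue between -0.005 and 0.005 m and y of neck_blue in the frame of clip_blue between -0.006 and 0.006 m and value of joint comb above 0.035 m and linear speed of each of rod_red, rod_yellow, rod_blue below 0.02 m/s); the robot touches nothing.
It fails at once if a rod is tipped over (angle between any of rod_red, rod_yellow, rod_blue's own z axis and vertical above 0.7 rad).
It fails at once if a bystander (mount, test block, bottle, tweezers, screwdriver) is moved more than 30 mm (distance of any of mount, test_block, oil, tweezers, driver from where it was at the start of the episode above 0.03 m).
It also fails if it takes over 67 s, if anything falls off the work surface, if the arm or the gripper's body presses on something with over 40 N, if the wrist force passes 120 N, or if a joint passes its speed limit or range.

ROBOT

A 6-joint arm with a two-finger parallel gripper is mounted at the origin on the work surface. World frame = base frame: x ahead of the robot, y to its left, z up, the work surface at z = 0. Lengths are in m, angles in rad, forces in N, time in s.
With the tool pointing down it reaches from about 0.425 to 0.95 m from the base axis. Payload 3.5 kg.
Tool frame: the origin (TCP) lies on the centre line of the jaws, within the pads' length; the fingertips stand ahead of it and the grasp point (between the pads) lies 11 mm behind it (tips_ahead is the z of the fingertips in the tool frame, in m); z points along the fingers, y is the direction in which the jaws open and shut (so a half turn about z gives the same grasp; the last joint's range is limited). The gripper opens to 85 mm and grips with 20 to 120 N. Pads are 22 mm wide; open, the fingers measure 114 mm over their backs; the gripper's body (76 mm by 85 mm) begins 54 mm behind the grasp point. The pads swing forward as they close: fully open they stand 13 mm farther back than shut.
Start: joints at [1.001, 0.286, 1.577, -0, 1.279, -0.15], TCP at [0.275, 0.616, 0.239] pointing down, gripper open.
Joint ranges: [-2.77, 2.77], [-0.9, 2.22], [0.21, 2.48], [-1.53, 4.67], [0.24, 2.81], [-2.84, 2.84]. Speed limits (rad/s): [2.79, 2.79, 3.14, 3.14, 3.14, 3.14].

INTERFACE

Orientations are given as a unit quaternion [x, y, z, w].
In Python, from plant import * gives the robot as it stands. The module is installed in compiled form; this text tells all that it offers.
- The arm moves only by the tool move_arm, never from a script. Its arguments are lists of equal length, an entry for each row: "linear": the shift along the world's x, y, z in m, a list of three; "twist": the turn, a rotation vector about the world's x, y, z in degrees, a list of three. A call has 1 to 20 rows; each row shifts and turns the pose as measured when the row begins; what a row does not reach is not made up. A row lasts 1/12 s, in which the tool goes at most 41.7 mm and 7.16 degrees, less where a joint would pass 70% of its speed; a pose out of reach is approached as far as the arm can. A call is refused whole if a number of a shift passes 0.0417 or a number of a turn 7.16, either way. A call with a gripper value outside its range is refused whole. "grip" is the opening, from 0 (shut) to 1 (fully open), set as the call begins (left out, the last holds). The fingers move at their own pace and stop on an object; "force" is the grip in N (left out, the last holds). Time passes only in rows, so rows that do not move let the fingers close. It gives the time, the measured TCP pose, the force and the opening at its end, in the units of the state.
- get_state(): the state, without advancing time (a new reading comes with each control period).
- read_camera(name): name is "scene" or "top" or "wrist"; returns a dict with "img" (420x560x3 uint8, blue, green, red), "depth" (420x560 float32, m along the optical axis (not along the pixel's ray), 0 where there is no reading), "fx", "fy", "cx", "cy" (pixels), "rvec" (rotation vector, rad) and "tvec" (3), from world to camera coordinates, as OpenCV has them. Camera axes: x right, y down, z forward; pixel columns grow to the right and rows downward; lengths in m; the calibration is good to about 2 mm. The wrist camera is an equidistant fisheye: a pixel r from the principal point sees the ray r / f radians off the axis. A picture is of the moment at which its call begins.
- sign_off(): hands the job in, once; it reports no verdict.
The state is a dict: "time": time; "qpos": joint angles; "dq": joint speeds; "joint_efforts": joint torques, N m; "eef_pos": TCP position; "tcp_rot": TCP orientation; "contact_force": force on the tool from outside, world axes, zero at the start; "wrist_torque": the same for the moment, N m; "opening": opening from 0.0 (shut) to 1.0 (fully open).
Only numpy, scipy, OpenCV 4.12 (cv2) and the standard library are available. Lean on these libraries where they do the work, as an engineer would, in place of code of your own. Each camera call takes 0.05 s, during which the arm holds its last target.

## Working session

There is one attempt and no reset: what is moved stays moved. The work goes in short steps, Python scripts to look and compute and a tool call to move; the robot and the scene stay as the last step left them, time stands still between calls to the robot, and variables do not carry over. Pictures are saved under pics/ and viewed, and the job is handed in when it is done.

Besides the shell and the picture viewer there is one more tool, called as name(argument=value, ...), one argument or row to a line, values as JSON. move_arm: Moves the arm, as the interface text tells. Its arguments: {"type":"object","properties":{"linear":{"type":"array","items":{"type":"array","items":{"type":"number"}}},"twist":{"type":"array","items":{"type":"array","items":{"type":"number"}}},"grip":{"type":"number"},"force":{"type":"number"}},"required":["linear","twist"]}

```bash
mkdir -p pics; cat > h.py <<'E'
from plant import *
import numpy as np, cv2
def snap(n,f):
    c=read_camera(n); cv2.imwrite(f'pics/{f}.png',c['img']); np.savez(f'pics/{f}.npz',**{k:np.array(v) for k,v in c.items()}); return c
def load(f): 
    d=np.load(f'pics/{f}.npz'); return {k:d[k] for k in d}
def px2w(c,u,v,z=None):
    R=cv2.Rodrigues(np.array(c['rvec'],float))[0]; t=np.array(c['tvec'],float).ravel()
    r=np.array([(u-c['cx'])/c['fx'],(v-c['cy'])/c['fy'],1.0])
    o=-R.T@t; d=R.T@r
    if z is None: s=float(c['depth'][int(round(v)),int(round(u))])
    else: s=(z-o[2])/d[2]
    return o+s*d
def w2px(c,p):
    q,_=cv2.projectPoints(np.array([p],float),c['rvec'],c['tvec'],np.array([[c['fx'],0,c['cx']],[0,c['fy'],c['cy']],[0,0,1]],float),None); return q.ravel()
E
python3 - <<'E'
from h import *
for n in('scene','top'):
    c=snap(n,n+'0'); R=cv2.Rodrigues(c['rvec'])[0]; print(n,c['fx'],-R.T@np.ravel(c['tvec']),R[2])
print(get_state())
E
```

```text
scene 516.1896493968057 [1.16884071 0.04295191 1.0200423 ] [-0.57423693  0.00777083 -0.81865228]
top 412.3274466951533 [0.33468919 0.03442311 1.04527224] [ 0.18835329 -0.0120855  -0.98202697]
{'time': 0.1, 'qpos': array([ 1.00098651e+00,  2.87089972e-01,  1.57805836e+00, -2.62217063e-05,
        1.27859702e+00, -1.50033046e-01]), 'dq': array([-0.00130843, -0.0014675 , -0.00431192, -0.00078137,  0.00158725,
       -0.00080747]), 'joint_efforts': array([-4.58326995e-04, -4.07293081e+01, -2.93699867e+01, -2.00419408e-04,
        3.36440709e-03, -2.66882000e-05]), 'eef_pos': array([0.27477871, 0.615896  , 0.23806185]), 'tcp_rot': array([ 2.08346907e-01,  9.78054399e-01, -1.01180389e-03, -3.67344792e-04]), 'contact_force': array([0.54013294, 0.03175549, 0.77933516]), 'wrist_torque': array([0.03544805, 0.04471588, 0.00690875]), 'opening': 0.9972760799835195}
```

View pics/scene0.png

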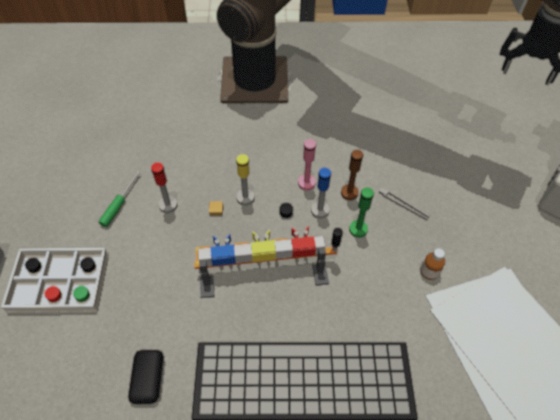

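View pics/top0.png

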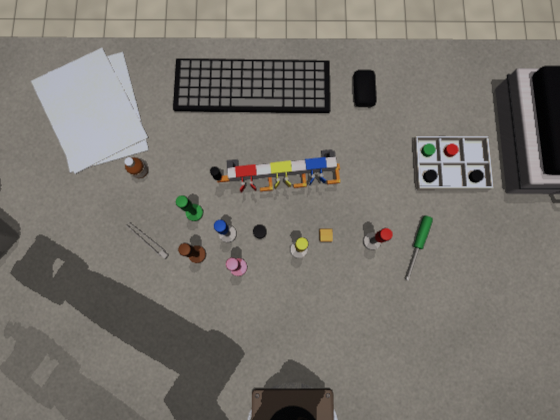

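```bash
python3 - <<'E'
import cv2
a=cv2.imread('pics/top0.png')
cv2.imwrite('pics/t_rail.png',cv2.resize(a[140:205,200:350],None,fx=5.3,fy=5.3,interpolation=cv2.INTER_CUBIC))
cv2.imwrite('pics/t_rods.png',cv2.resize(a[190:290,160:320],None,fx=5,fy=5,interpolation=cv2.INTER_CUBIC))
cv2.imwrite('pics/t_red.png',cv2.resize(a[215:265,350:410],None,fx=8,fy=8,interpolation=cv2.INTER_CUBIC))
E
```

```text
(no output)
```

View pics/t_rail.png

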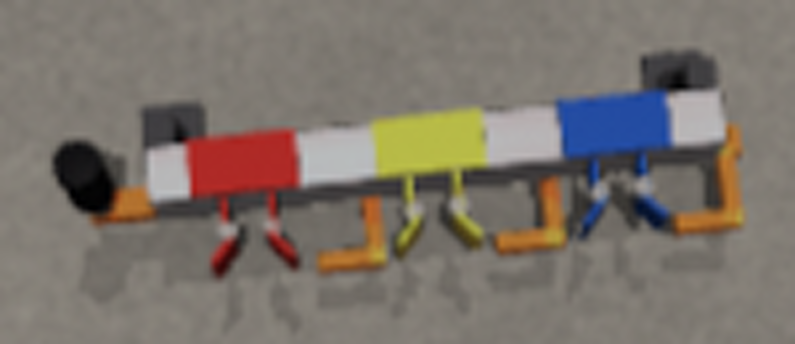

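View pics/t_rods.png

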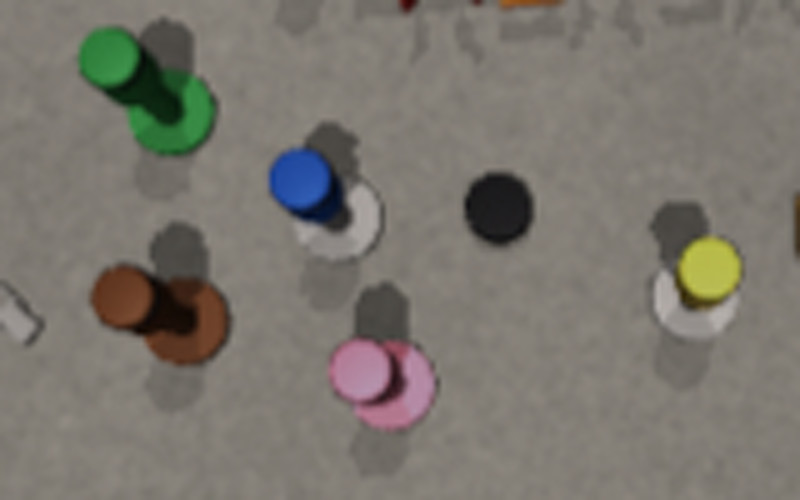

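View pics/t_red.png

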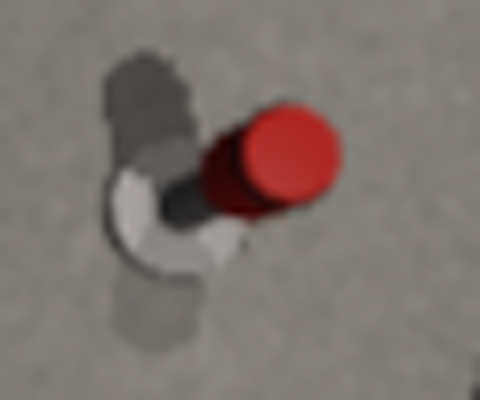

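```bash
python3 - <<'E'
from h import *
c=load('top0')
P={'red':((386.06,233.94),(372.1,240.2)),'yel':((301.6,243.4),(298.6,249.2)),'blu':((219.8,225.6),(227.8,233.2)),
'green':((182.0-.4+.2,201.4),(194.2,211.6)),'pink':((232.2,264),(238.4,266.6)),'brown':((184.6,249),(197,253.6))}
for k,(a,b) in P.items(): print(k,px2w(c,*a,z=.15).round(4),px2w(c,*b,z=.012).round(4))
s=5.3
Q={'red':[(188,140),(295,130),(300,185),(193,195)],'yel':[(375,122),(482,108),(487,165),(378,176)],'blu':[(560,102),(666,91),(670,145),(565,155)],'beam':[(146,149),(721,93),(724,140),(150,201)],'knob':[(80,168)]*4}
for k,v in Q.items():
    w=np.array([px2w(c,200+(u+.5)/s-.5,140+(y+.5)/s-.5,z=.09 if k!='knob' else .12) for u,y in v]); print(k,w[:,:2].round(4).tolist(),w.mean(0).round(4))
from scipy.spatial.transform import Rotation as R
# scene colour blobs by depth
c=load('scene0');
h=cv2.cvtColor(c['img'],cv2.COLOR_BGR2HSV)
R_=cv2.Rodrigues(c['rvec'])[0]; t=c['tvec'].ravel()
v,u=np.mgrid[:420,:560]; d=c['depth']
X=(np.stack([(u-c['cx'])/c['fx']*d,(v-c['cy'])/c['fy']*d,d],-1)-t)@R_
for k,(lo,hi) in {'red':(172,6),'yel':(22,34),'blu':(105,122)}.items():
    H=h[...,0]; m=((H>=lo)&(H<=hi)) if lo<hi else ((H>=lo)|(H<=hi)); m&=(h[...,1]>140)&(h[...,2]>60)
    g=m&(X[...,2]>.146)&(X[...,2]<.156); print(k,'grip top',g.sum(),X[g].mean(0).round(4), (X[g].min(0)+X[g].max(0)).round(4)/2)
    g=m&(abs(X[...,2]-.09)<.005)&(X[...,0]>.5); print(k,'plate',g.sum(),X[g].mean(0).round(4))
E
```

```text
red [ 0.4461 -0.2039  0.15  ] [ 0.4474 -0.2046  0.012 ]
yel [ 0.4256 -0.0186  0.15  ] [ 0.425  -0.0191  0.012 ]
blu [0.4648 0.1601 0.15  ] [0.4655 0.1588 0.012 ]
green [0.5188 0.2453 0.15  ] [0.5208 0.2453 0.012 ]
pink [0.3814 0.1313 0.15  ] [0.3822 0.1307 0.012 ]
brown [0.4138 0.2347 0.15  ] [0.4145 0.2343 0.012 ]
red [[0.6179, 0.1356], [0.6227, 0.0872], [0.5969, 0.0847], [0.5922, 0.1329]] [0.6074 0.1101 0.09  ]
yel [[0.6265, 0.0509], [0.6332, 0.0023], [0.6063, 0.0002], [0.6011, 0.0495]] [0.6168 0.0257 0.09  ]
blu [[0.6361, -0.0333], [0.6414, -0.0818], [0.6158, -0.083], [0.6111, -0.0352]] [ 0.6261 -0.0583  0.09  ]
beam [[0.6137, 0.1545], [0.6405, -0.1069], [0.6182, -0.1077], [0.5894, 0.1522]] [0.6154 0.023  0.09  ]
knob [[0.5963, 0.1794], [0.5963, 0.1794], [0.5963, 0.1794], [0.5963, 0.1794]] [0.5963 0.1794 0.12  ]
red grip top 88 [ 0.4507 -0.2034  0.1492] [ 0.44995 -0.2032   0.1495 ]
red plate 251 [0.6097 0.1104 0.0894]
yel grip top 50 [ 0.4304 -0.0186  0.1491] [ 0.43065 -0.01865  0.15015]
yel plate 8 [0.6325 0.0217 0.0861]
blu grip top 77 [0.47   0.1605 0.1495] [0.46975 0.15945 0.1499 ]
blu plate 242 [ 0.6292 -0.0577  0.0895]
```

move_arm(
  linear=[
    [0.016,-0.036,0],
    [0.016,-0.036,0],
    [0.016,-0.036,0],
    [0.016,-0.036,0],
    [0.016,-0.036,0],
    [0.016,-0.036,0],
    [0.016,-0.036,0],
    [0.016,-0.036,0],
    [0.016,-0.036,0],
    [0.016,-0.036,0],
  ],
  twist=[
    [0,0,-6],
    [0,0,-6],
    [0,0,-6],
    [0,0,-6],
    [0,0,-6],
    [0,0,-6],
    [0,0,-6],
    [0,0,-6],
    [0,0,-6],
    [0,0,-5.5],
  ],
  grip=0.65,
)

```text
time: 0.93
eef_pos: [0.4311, 0.2446, 0.2302]
tcp_rot: [0.679, 0.734, -0.003, -0.004]
contact_force: [1.7, 1.4, -0.6]
opening: 0.649
```

```bash
cat >> h.py <<'E'
from scipy.spatial.transform import Rotation as Rot
def st():
    s=get_state(); M=Rot.from_quat(s['tcp_rot']).as_matrix()
    print('t',round(s['time'],2),'pos',np.round(s['eef_pos'],4),'yaw',np.round(np.degrees(np.arctan2(M[1,1],M[0,1])),2),'z',M[:,2].round(3),'F',np.round(s['contact_force'],1),'T',np.round(s['wrist_torque'],2),'op',round(s['opening'],3),[k for k in s if 'tip' in k])
    return s
E
python3 -c "
from h import *
st()"
```

```text
t 0.93 pos [0.4311 0.2446 0.2302] yaw 4.45 z [-0.01  0.   -1.  ] F [ 1.7  1.4 -0.6] T [ 0.04 -0.05  0.01] op 0.649 []
```

move_arm(
  linear=[
    [0.012,-0.028,0],
    [0.012,-0.028,0],
    [0.012,-0.028,0],
    [0,0,0],
  ],
  twist=[
    [0,0,0.7],
    [0,0,0.6],
    [0,-0.5,0.5],
    [0,0,0],
  ],
)

```text
time: 1.27
eef_pos: [0.4691, 0.1501, 0.2288]
tcp_rot: [0.671, 0.741, -0.002, 0.0]
contact_force: [0.6, 1.3, 0.2]
opening: 0.649
```

```bash
python3 -c "
from h import *
st()
c=snap('wrist','w1'); R=cv2.Rodrigues(c['rvec'])[0]; print(c['fx'],c['cx'],c['cy'],-R.T@np.ravel(c['tvec']),R[2])
s=get_state()
# fisheye projection of rod tops and clips
def fe(c,p):
    q,_=cv2.fisheye.projectPoints(np.array([[p]],float),np.array(c['rvec'],float),np.array(c['tvec'],float),np.array([[c['fx'],0,c['cx']],[0,c['fy'],c['cy']],[0,0,1]],float),np.zeros(4)); return q.ravel()
for p in [(.465,.160,.15),(.47,.16,.15),(.6074,.1101,.09)]: print(p,fe(c,p))
"
```

```text
t 1.27 pos [0.4691 0.1501 0.2288] yaw 5.67 z [-0.002 -0.003 -1.   ] F [0.6 1.3 0.2] T [ 0.02 -0.05  0.05] op 0.649 []
325.19226210127806 275.4331271658732 208.41228968304253 [0.46239473 0.2174456  0.36412893] [ 0.02438512 -0.26433566 -0.96412241]
(0.465, 0.16, 0.15) [271.51412485 206.24028598]
(0.47, 0.16, 0.15) [278.81010824 206.9443753 ]
(0.6074, 0.1101, 0.09) [412.91841974 253.60862364]
```

View pics/w1.png

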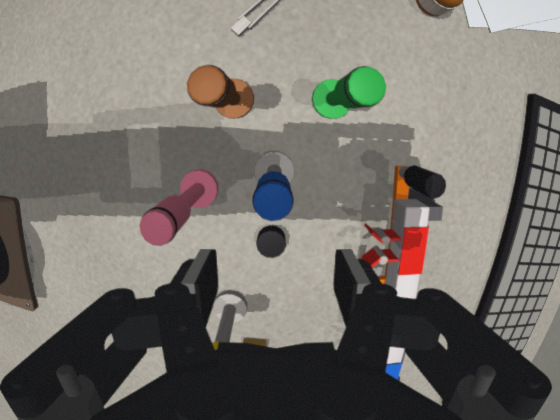

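move_arm(
  linear=[
    [-0.003,0.011,0],
    [0,0,-0.03],
    [0,0,-0.03],
    [0,0,-0.03],
    [0,0,-0.027],
    [0,0,0],
  ],
  twist=[
    [0.2,0,0.8],
    [0,0,0],
    [0,0,0],
    [0,0,0],
    [0,0,0],
    [0,0,0],
  ],
)

```text
time: 1.82
eef_pos: [0.4625, 0.1723, 0.1104]
tcp_rot: [0.663, 0.749, 0.004, -0.002]
contact_force: [-1.0, -0.2, -0.7]
opening: 0.652
```

```bash
python3 -c "
from h import *
st()
c=snap('wrist','w2');c=snap('top','t2')"
```

```text
t 1.82 pos [0.4625 0.1723 0.1104] yaw 6.95 z [ 0.002  0.008 -1.   ] F [-1.  -0.2 -0.7] T [-0.02  0.03 -0.04] op 0.652 []
```

View pics/w2.png

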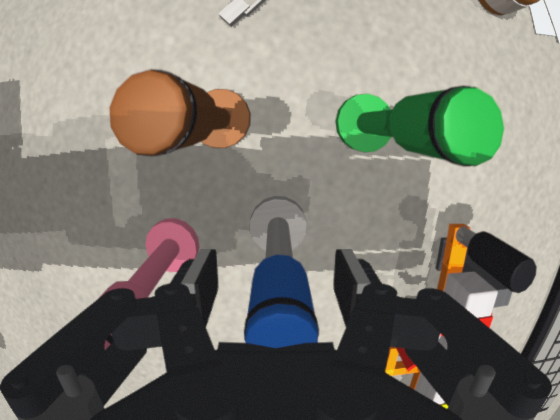

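move_arm(
  linear=[
    [0.003,-0.01,-0.003],
    [0,0,0],
    [0,0,0],
  ],
  twist=[
    [-0.4,0.1,-0.5],
    [0,0,0],
    [0,0,0],
  ],
)

```text
time: 2.17
eef_pos: [0.4722, 0.1643, 0.1177]
tcp_rot: [0.665, 0.747, 0.007, 0.005]
contact_force: [0.2, 0.3, 0.4]
opening: 0.653
```

```bash
python3 -c "
from h import *
st()"
```

```text
t 2.17 pos [0.4722 0.1643 0.1177] yaw 6.62 z [ 0.017  0.003 -1.   ] F [0.2 0.3 0.4] T [ 0.    0.02 -0.01] op 0.653 []
```

move_arm(
  linear=[
    [-0.003,-0.003,-0.008],
  ],
  twist=[
    [0,0.7,-0.2],
  ],
)

```text
time: 2.25
eef_pos: [0.4716, 0.1617, 0.1127]
tcp_rot: [0.666, 0.746, 0.005, 0.003]
contact_force: [1.5, 0.4, -0.0]
opening: 0.648
```

```bash
python3 -c "
from h import *
s=st();print(s['dq'])"
```

```text
t 2.25 pos [0.4716 0.1617 0.1127] yaw 6.42 z [ 0.011  0.004 -1.   ] F [ 1.5  0.4 -0. ] T [-0.06 -0.02 -0.01] op 0.648 []
[-0.08205181  0.11405474  0.07878524  0.02444394 -0.0550901  -0.04907092]
```

move_arm(
  linear=[
    [0,0,0],
  ],
  twist=[
    [0,0,0],
  ],
)

```text
time: 2.33
eef_pos: [0.4711, 0.1612, 0.1123]
tcp_rot: [0.667, 0.745, 0.005, 0.002]
contact_force: [-0.5, -0.3, -0.3]
opening: 0.652
```

```bash
python3 -c "
from h import *
s=st();print(s['dq'])"
```

```text
t 2.33 pos [0.4711 0.1612 0.1123] yaw 6.39 z [ 0.01   0.004 -1.   ] F [-0.5 -0.3 -0.3] T [-0.   -0.04  0.05] op 0.652 []
[ 0.00467765 -0.03482725 -0.0422909   0.00490521  0.00199795  0.00305197]
```

move_arm(
  linear=[
    [-0.005,-0.001,-0.005],
    [0,0,0],
  ],
  twist=[
    [-0.2,0.5,0],
    [0,0,0],
  ],
)

```text
time: 2.5
eef_pos: [0.4665, 0.1598, 0.1079]
tcp_rot: [0.667, 0.745, 0.001, 0.001]
contact_force: [0.0, 0.3, -1.4]
opening: 0.652
```

move_arm(
  linear=[
    [0,0,0],
    [0,0,0],
    [0,0,0],
    [0,0,0],
    [0,0,0],
    [0,0,0],
  ],
  twist=[
    [0,0,0],
    [0,0,0],
    [0,0,0],
    [0,0,0],
    [0,0,0],
    [0,0,0],
  ],
  grip=0,
  force=90,
)

```text
time: 3.0
eef_pos: [0.4663, 0.1596, 0.1081]
tcp_rot: [0.667, 0.745, 0.001, 0.001]
contact_force: [-0.6, -0.3, 0.2]
opening: 0.31
```

```bash
python3 -c "
from h import *
s=st()
c=snap('wrist','w3');c=snap('scene','s3')"
```

```text
t 3.0 pos [0.4663 0.1596 0.1081] yaw 6.3 z [ 0.002  0.    -1.   ] F [-0.6 -0.3  0.2] T [-0.03  0.1  -0.03] op 0.31 []
```

View pics/w3.png

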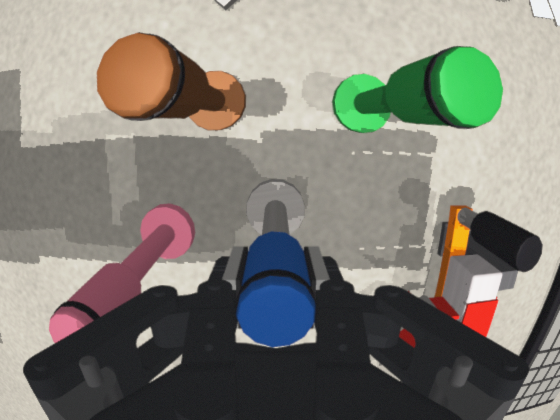

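View pics/s3.png

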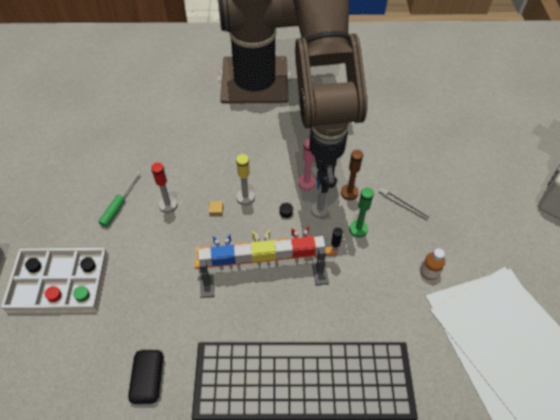

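move_arm(
  linear=[
    [0,0,0.008],
    [0.015,0,0.003],
    [0.02,0,0],
    [0.015,-0.01,0],
    [0.004,-0.02,0],
    [0.003,-0.025,0],
    [0.003,-0.025,0],
    [0.003,-0.025,0],
    [0.003,-0.025,0],
    [0.003,-0.025,0],
  ],
  twist=[
    [0,0,0],
    [0,0,0],
    [0,0,0],
    [0,0,0],
    [0,0,0],
    [0,0,0],
    [0,0,0],
    [0,0,0],
    [0,0,0],
    [0,0,0],
  ],
)

```text
time: 3.93
eef_pos: [0.5322, 0.0035, 0.1168]
tcp_rot: [0.664, 0.748, -0.002, -0.004]
contact_force: [0.3, 0.3, -2.7]
opening: 0.307
```

```bash
python3 -c "
from h import *
s=st()"
```

```text
t 3.93 pos [0.5322 0.0035 0.1168] yaw 6.86 z [-0.009  0.002 -1.   ] F [ 0.3  0.3 -2.7] T [ 0.   -0.07 -0.03] op 0.307 []
```

move_arm(
  linear=[
    [0.005,-0.022,0],
    [0.005,-0.02,-0.002],
    [0.004,-0.012,-0.002],
    [0,0,0],
    [0,0,0],
  ],
  twist=[
    [0,-0.3,-0.3],
    [0,-0.2,-0.2],
    [0,0,0],
    [0,0,0],
    [0,0,0],
  ],
)

```text
time: 4.35
eef_pos: [0.5455, -0.0573, 0.1119]
tcp_rot: [0.669, 0.743, -0.0, -0.002]
contact_force: [-0.4, 1.0, -2.9]
opening: 0.303
```

```bash
python3 -c "
from h import *
s=st()
c=snap('wrist','w4');c=snap('top','t4');snap('scene','s4')
a=c['img'];cv2.imwrite('pics/t4c.png',cv2.resize(a[130:260,190:390],None,fx=4,fy=4,interpolation=cv2.INTER_CUBIC))"
```

```text
t 4.35 pos [ 0.5455 -0.0573  0.1119] yaw 5.99 z [-0.004  0.003 -1.   ] F [-0.4  1.  -2.9] T [-0.07 -0.03 -0.  ] op 0.303 []
```

View pics/w4.png

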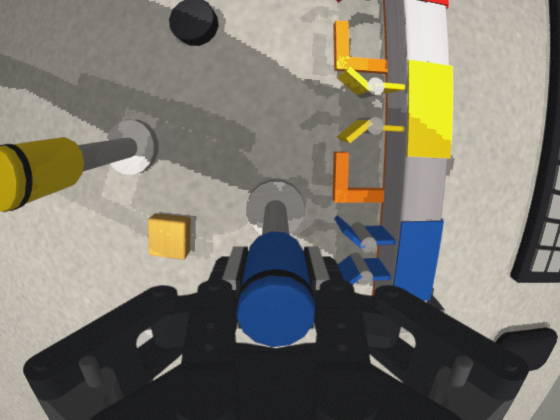

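View pics/t4c.png

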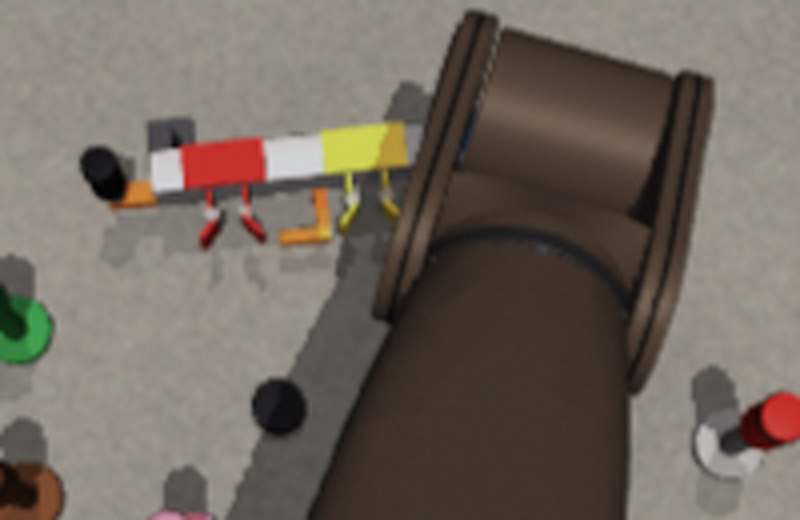

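```bash
cat >> h.py <<'E'
def fepx2w(c,u,v,z):
    K=np.array([[c['fx'],0,c['cx']],[0,c['fy'],c['cy']],[0,0,1]],float)
    r=np.array([(u-c['cx'])/c['fx'],(v-c['cy'])/c['fy']]); th=np.linalg.norm(r)
    d=np.r_[r/th*np.sin(th),np.cos(th)] if th>1e-9 else np.array([0,0,1.])
    R=cv2.Rodrigues(np.array(c['rvec'],float))[0]; t=np.ravel(c['tvec']); o=-R.T@t; w=R.T@d
    return o+(z-o[2])/w[2]*w
def crop(src,dst,x0,y0,x1,y1,f):
    a=cv2.imread(f'pics/{src}.png'); cv2.imwrite(f'pics/{dst}.png',cv2.resize(a[y0:y1,x0:x1],None,fx=f,fy=f,interpolation=cv2.INTER_CUBIC))
E
python3 -c "
from h import *
crop('w4','w4c',300,0,480,310,1.9)
crop('w4','w4d',220,170,480,350,3)
c=load('w4')
for p in [(408,62),(452,64),(450,158),(407,153)]: print(fepx2w(c,*p,.09).round(4))
print('top',fepx2w(c,276,312,.158).round(4))
"
```

```text
[0.601 0.05  0.09 ]
[0.6269 0.0552 0.09  ]
[0.6326 0.0046 0.09  ]
[0.6064 0.0032 0.09  ]
top [ 0.5447 -0.0493  0.158 ]
```

View pics/w4d.png

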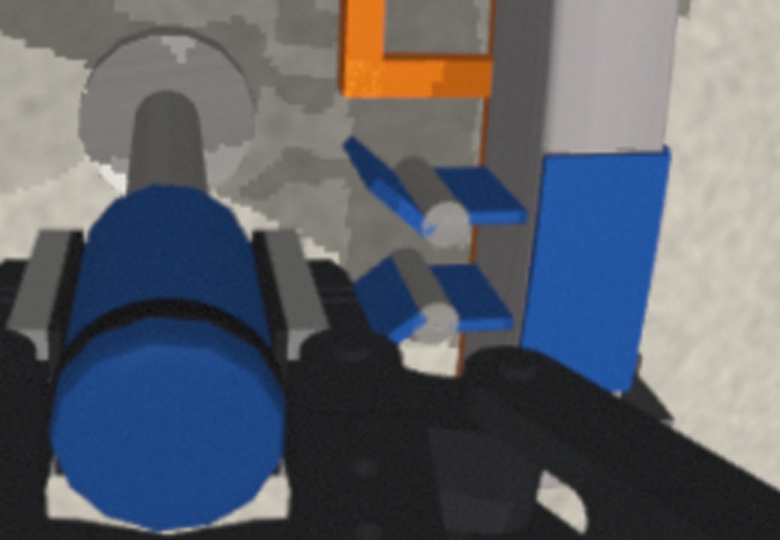

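```bash
python3 -c "
from h import *
c=load('w4')
f=lambda u,v,z:fepx2w(c,220+(u+.5)/3-.5,170+(v+.5)/3-.5,z).round(4)
print('foot',f(168,112,.016),'grip top',f(168,430,.154))
print('balls',f(445,225,.084),f(437,322,.084))
print('blue corners',f(543,153,.09),f(668,150,.09))
c=load('w3');print('w3 top',fepx2w(c,276,312,.15),fepx2w(c,275,207,.012))
"
```

```text
foot [ 0.5445 -0.0518  0.016 ] grip top [ 0.5449 -0.0523  0.154 ]
balls [ 0.596  -0.0499  0.084 ] [ 0.5986 -0.0699  0.084 ]
blue corners [ 0.6097 -0.0327  0.09  ] [ 0.6356 -0.0297  0.09  ]
w3 top [0.46559383 0.16499717 0.15      ] [0.46546005 0.16484584 0.012     ]
```

move_arm(
  linear=[
    [0,-0.012,-0.001],
    [0.008,0,0],
    [0,0,0],
  ],
  twist=[
    [-0.1,-0.2,0.4],
    [0,0,0],
    [0,0,0],
  ],
)

```text
time: 4.75
eef_pos: [0.5533, -0.0648, 0.1111]
tcp_rot: [0.664, 0.748, 0.001, -0.001]
contact_force: [0.0, -0.5, -2.6]
opening: 0.308
```

```bash
python3 -c "
from h import *
s=st()
c=snap('wrist','w5')
crop('w5','w5d',220,170,480,350,3)"
```

```text
t 4.75 pos [ 0.5533 -0.0648  0.1111] yaw 6.76 z [-0.     0.002 -1.   ] F [ 0.  -0.5 -2.6] T [-0.05 -0.03  0.03] op 0.308 []
```

View pics/w5d.png

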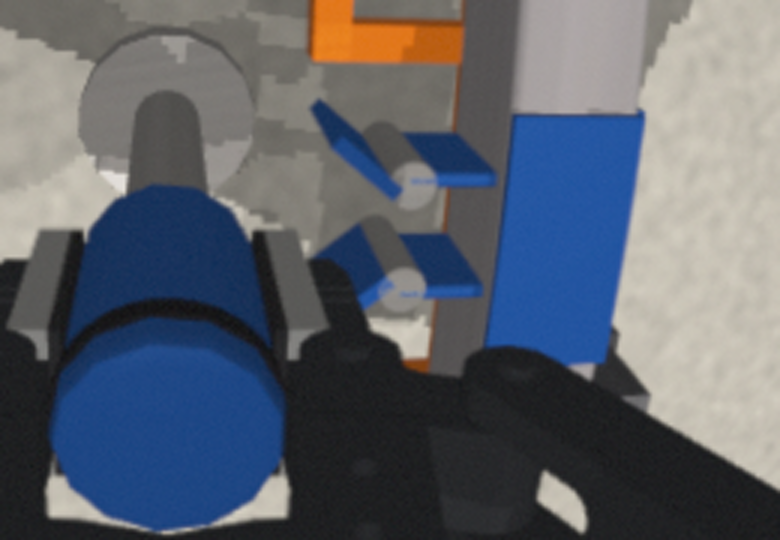

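```bash
python3 -c "
from h import *
c=load('w5')
f=lambda u,v,z:fepx2w(c,220+(u+.5)/3-.5,170+(v+.5)/3-.5,z)
rod=(f(168,112,.015)+f(168,430,.153))/2
m=(f(415,187,.084)+f(403,290,.084))/2
pf=f(514,115,.09)
a=np.radians(6.4);ex=np.array([np.cos(a),np.sin(a)]);ey=np.array([-ex[1],ex[0]])
print('rod',rod.round(4),'balls',m.round(4), f(415,187,.084)-f(403,290,.084))
d=rod[:2]-m[:2];print('rod rel balls own x,y',d@ex,d@ey)
d=rod[:2]-pf[:2];print('rod rel plate corner',d@ex,d@ey+.0243)
"
```

```text
rod [ 0.5526 -0.0597  0.084 ] balls [ 0.5973 -0.0601  0.084 ] [-0.0018926   0.02043209  0.        ]
rod rel balls own x,y -0.04435800950775481 0.005344132424194111
rod rel plate corner -0.0599654904549694 0.004207476745429685
```

move_arm(
  linear=[
    [0,-0.0045,0],
    [0.012,0.001,0],
    [0.012,0.001,0],
    [0,0,0],
    [0,0,0],
  ],
  twist=[
    [0,0,-0.3],
    [0,0,0],
    [0,0,0],
    [0,0,0],
    [0,0,0],
  ],
)

```text
time: 5.22
eef_pos: [0.5761, -0.0646, 0.1103]
tcp_rot: [0.665, 0.747, -0.0, -0.003]
contact_force: [-1.6, -0.6, -2.8]
opening: 0.308
```

```bash
python3 -c "
from h import *
s=st()
c=snap('wrist','w6')
crop('w6','w6d',220,170,480,350,3)"
```

```text
t 5.22 pos [ 0.5761 -0.0646  0.1103] yaw 6.64 z [-0.005  0.003 -1.   ] F [-1.6 -0.6 -2.8] T [ 0.01 -0.02  0.01] op 0.308 []
```

View pics/w6d.png

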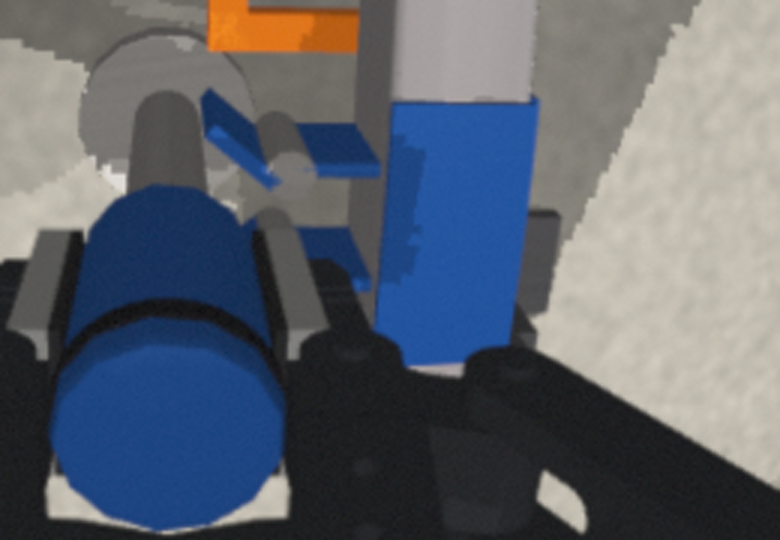

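```bash
python3 -c "
from h import *
c=load('w6')
f=lambda u,v,z:fepx2w(c,220+(u+.5)/3-.5,170+(v+.5)/3-.5,z)
rod=(f(168,112,.014)+f(168,430,.152))/2
pf=f(392,102,.09)
a=np.radians(6.4);ex=np.array([np.cos(a),np.sin(a)]);ey=np.array([-ex[1],ex[0]])
d=rod[:2]-pf[:2];print('rod rel plate corner',d@ex+.0085,d@ey+.0243)
d=rod[:2]-f(292,170,.084)[:2];print('rod rel ball',d@ex,d@ey+.0102)
b=f(538,100,.09)-pf;print(np.degrees(np.arctan2(b[1],b[0])),np.hypot(*b[:2]))
"
```

```text
rod rel plate corner -0.029005677953395967 0.0018284603826836388
rod rel ball -0.021742212022239766 0.0016800953610122456
7.6543847379312835 0.026431002223502982
```

move_arm(
  linear=[
    [0.004,-0.0015,0],
    [0.007,0.0008,0],
    [0.006,0.0007,0],
    [0.005,0.0006,0],
    [0.005,0.0006,0],
  ],
  twist=[
    [0,-0.2,-0.2],
    [0,0,0],
    [0,0,0],
    [0,0,0],
    [0,0,0],
  ],
)

```text
time: 5.68
eef_pos: [0.5955, -0.0629, 0.1085]
tcp_rot: [0.666, 0.746, -0.007, -0.012]
contact_force: [-12.1, -3.2, 9.1]
opening: 0.307
```

```bash
python3 -c "
from h import *
s=st()"
```

```text
t 5.68 pos [ 0.5955 -0.0629  0.1085] yaw 6.55 z [-0.027  0.004 -1.   ] F [-12.1  -3.2   9.1] T [-0.49  2.46 -0.04] op 0.307 []
```

move_arm(
  linear=[
    [0.006,0.0007,0.0015],
    [0.006,0.0007,0.001],
    [0.005,0.0006,0],
  ],
  twist=[
    [0,-1.5,0],
    [0,-1,0],
    [0,-0.5,0],
  ],
)

```text
time: 5.93
eef_pos: [0.606, -0.0616, 0.1085]
tcp_rot: [0.664, 0.747, 0.001, -0.001]
contact_force: [-18.1, -2.5, 8.2]
opening: 0.304
```

```bash
python3 -c "
from h import *
s=st();snap('wrist','w7')"
```

```text
t 5.93 pos [ 0.606  -0.0616  0.1085] yaw 6.75 z [ 0.     0.003 -1.   ] F [-18.1  -2.5   8.2] T [-0.62  3.36  0.04] op 0.304 []
```

View pics/w7.png

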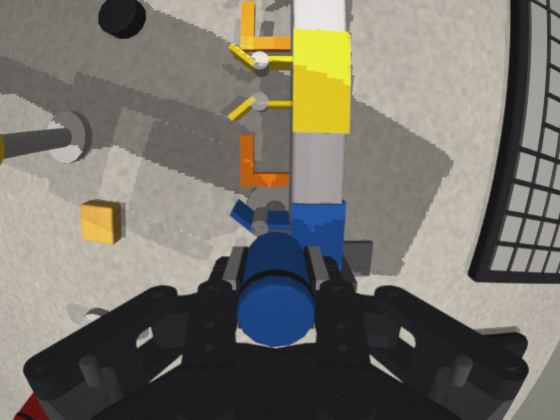

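move_arm(
  linear=[
    [0.006,0.0007,0.001],
    [0.006,0.0007,0.001],
  ],
  twist=[
    [0,-0.3,0],
    [0,-0.3,0],
  ],
)

```text
time: 6.15
eef_pos: [0.6068, -0.0615, 0.1085]
tcp_rot: [0.662, 0.749, -0.009, -0.011]
contact_force: [-19.9, -3.4, 7.8]
opening: 0.308
```

```bash
python3 -c "
from h import *
s=st();snap('wrist','w8');snap('scene','s8');crop('s8','s8c',170,120,360,300,4)
crop('w8','w8d',200,170,400,350,4)"
```

```text
t 6.15 pos [ 0.6068 -0.0615  0.1085] yaw 7.02 z [-0.028  0.001 -1.   ] F [-19.9  -3.4   7.8] T [-0.63  2.99  0.08] op 0.308 []
```

View pics/s8c.png

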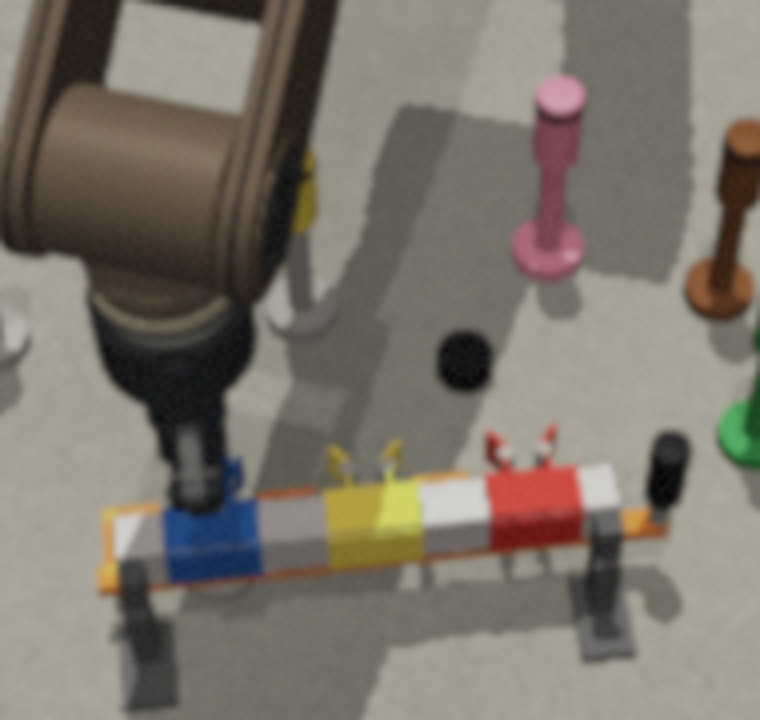

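View pics/w8d.png

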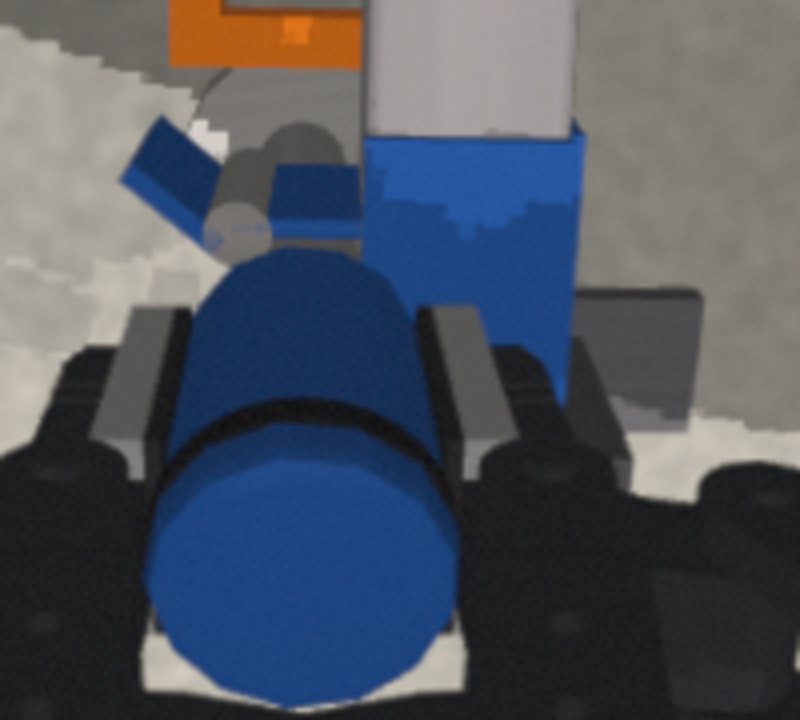

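move_arm(
  linear=[
    [-0.001,0,0],
    [0,0,0],
    [0,0,0],
    [0,0,0],
  ],
  twist=[
    [0,-1,0],
    [0,-0.5,0],
    [0,0,0],
    [0,0,0],
  ],
  grip=0.65,
)

```text
time: 6.58
eef_pos: [0.6088, -0.0623, 0.1111]
tcp_rot: [0.663, 0.749, 0.002, 0.002]
contact_force: [0.4, 0.9, 0.3]
opening: 0.645
```

```bash
python3 -c "
from h import *
s=st();snap('wrist','w9')"
```

```text
t 6.58 pos [ 0.6088 -0.0623  0.1111] yaw 6.94 z [ 0.006  0.001 -1.   ] F [0.4 0.9 0.3] T [ 0.01 -0.    0.06] op 0.645 []
```

View pics/w9.png

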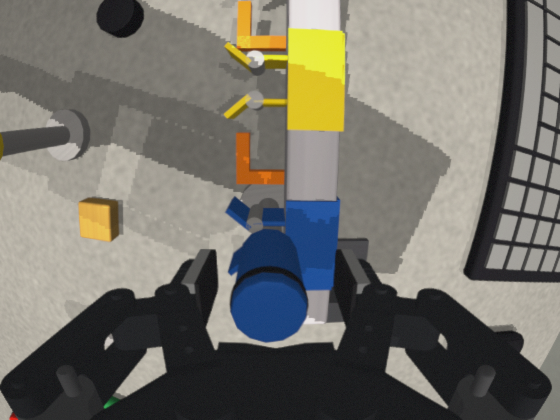

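move_arm(
  linear=[
    [0,0,0.02],
    [0,0,0.035],
    [0,0,0.035],
    [-0.02,0.004,0.015],
    [-0.035,0.009,0],
    [-0.035,0.009,0],
    [-0.03,0.009,0],
    [-0.025,0.006,0],
    [-0.015,0.003,0],
    [0,0,0],
  ],
  twist=[
    [0,0.2,0],
    [0,0,0],
    [0,0,0],
    [0,0,0],
    [0,0,-0.5],
    [0,0,0],
    [0,0,0],
    [0,0,0],
    [0,0,0],
    [0,0,0],
  ],
)

```text
time: 7.47
eef_pos: [0.4512, -0.0208, 0.2277]
tcp_rot: [0.666, 0.746, 0.008, 0.01]
contact_force: [0.3, -0.3, -0.5]
opening: 0.653
```

```bash
python3 -c "
from h import *
s=st();c=snap('wrist','w10');snap('top','t10');crop('t10','t10c',200,140,350,270,5)"
```

```text
t 7.47 pos [ 0.4512 -0.0208  0.2277] yaw 6.47 z [ 0.026 -0.003 -1.   ] F [ 0.3 -0.3 -0.5] T [ 0.02  0.   -0.01] op 0.653 []
```

View pics/w10.png

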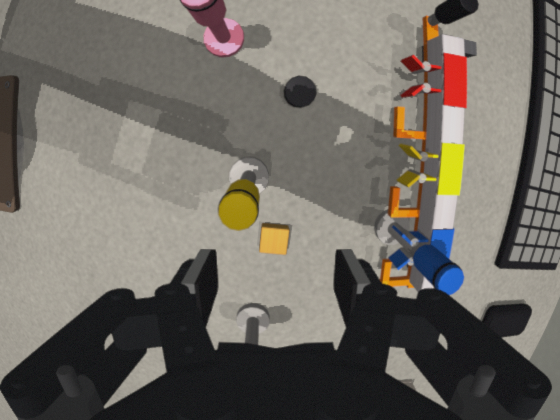

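View pics/t10c.png

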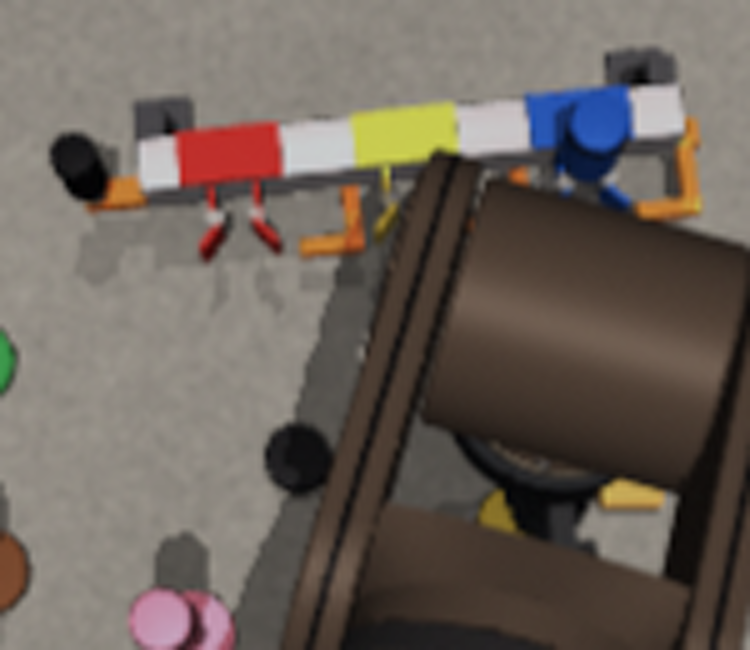

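```bash
python3 -c "
from h import *
c=load('w10');print(fepx2w(c,239,207,.15), fepx2w(c,249,174,.012))
c=load('t10');print('blue',px2w(c,200+600.5/5-.5,140+128/5-.5,.15))
"
```

```text
[ 0.42720605 -0.01349903  0.15      ] [ 0.42668396 -0.01398416  0.012     ]
blue [ 0.6024856  -0.06126026  0.15      ]
```

move_arm(
  linear=[
    [-0.012,0.002,0],
    [-0.008,0.002,0],
    [0,0,-0.03],
    [0,0,-0.03],
    [0,0,-0.025],
    [0,0,-0.01],
    [0,0,0],
  ],
  twist=[
    [0,1,0],
    [0,0.4,0],
    [0,0,0],
    [0,0,0],
    [0,0,0],
    [0,0,0],
    [0,0,0],
  ],
)

```text
time: 8.15
eef_pos: [0.4368, -0.0188, 0.1338]
tcp_rot: [0.667, 0.745, 0.001, 0.005]
contact_force: [0.0, 0.6, 0.3]
opening: 0.652
```

```bash
python3 -c "
from h import *
s=st();c=snap('wrist','w11')"
```

```text
t 8.15 pos [ 0.4368 -0.0188  0.1338] yaw 6.4 z [ 0.008 -0.005 -1.   ] F [0.  0.6 0.3] T [-0.06  0.01  0.  ] op 0.652 []
```

View pics/w11.png

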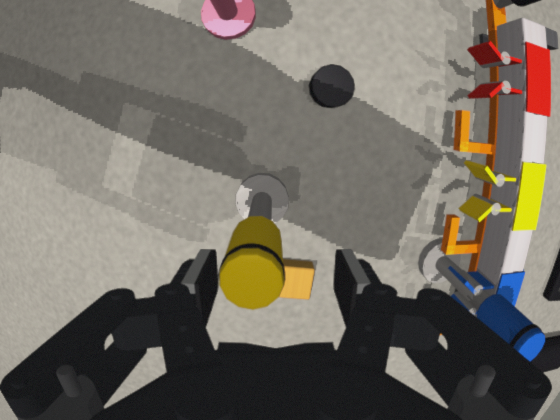

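move_arm(
  linear=[
    [-0.006,0.002,-0.01],
    [-0.003,0,-0.01],
    [0,0,-0.003],
    [0,0,0],
    [0,0,0],
  ],
  twist=[
    [0.3,0.4,0],
    [0,0,0],
    [0,0,0],
    [0,0,0],
    [0,0,0],
  ],
)

```text
time: 8.62
eef_pos: [0.4295, -0.0174, 0.1125]
tcp_rot: [0.667, 0.745, 0.001, 0.002]
contact_force: [-0.2, 0.1, 0.9]
opening: 0.645
```

```bash
python3 -c "
from h import *
s=st()"
```

```text
t 8.62 pos [ 0.4295 -0.0174  0.1125] yaw 6.4 z [ 0.005 -0.001 -1.   ] F [-0.2  0.1  0.9] T [ 0.02 -0.04 -0.01] op 0.645 []
```

move_arm(
  linear=[
    [-0.002,0.001,-0.005],
    [0,0,0],
  ],
  twist=[
    [0.1,0.3,0],
    [0,0,0],
  ],
)

```text
time: 8.78
eef_pos: [0.4282, -0.0166, 0.1081]
tcp_rot: [0.667, 0.745, 0.001, 0.001]
contact_force: [-0.5, -1.0, -0.7]
opening: 0.652
```

move_arm(
  linear=[
    [0,0,0],
    [0,0,0],
    [0,0,0],
    [0,0,0],
    [0,0,0],
    [0,0,0],
  ],
  twist=[
    [0,0,0],
    [0,0,0],
    [0,0,0],
    [0,0,0],
    [0,0,0],
    [0,0,0],
  ],
  grip=0,
  force=90,
)

```text
time: 9.28
eef_pos: [0.4281, -0.0167, 0.1089]
tcp_rot: [0.666, 0.746, 0.0, 0.0]
contact_force: [-0.0, -0.8, -0.1]
opening: 0.303
```

```bash
python3 -c "
from h import *
s=st();c=snap('wrist','w12')"
```

```text
t 9.28 pos [ 0.4281 -0.0167  0.1089] yaw 6.42 z [ 0.001 -0.    -1.   ] F [-0.  -0.8 -0.1] T [-0.01  0.15  0.01] op 0.303 []
```

View pics/w12.png

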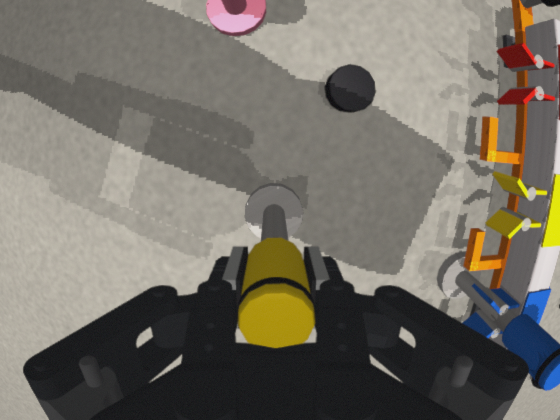

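move_arm(
  linear=[
    [0,0,0.006],
    [0.012,0.004,0.002],
    [0.02,0.006,0],
    [0.022,0.007,0],
    [0.022,0.007,0],
    [0.018,0.005,0],
    [0.01,0.003,0],
    [0,0,0],
    [0,0,0],
  ],
  twist=[
    [0,0,0],
    [0,0,0],
    [0,0,0],
    [0,0,0],
    [0,0,0],
    [0,0,0],
    [0,0,0],
    [0,0,0],
    [0,0,0],
  ],
)

```text
time: 10.08
eef_pos: [0.5332, 0.0182, 0.1142]
tcp_rot: [0.667, 0.745, -0.001, -0.003]
contact_force: [0.0, 0.9, -3.1]
opening: 0.307
```

```bash
python3 -c "
from h import *
s=st();c=snap('wrist','w13');crop('w13','w13d',220,170,480,350,3)"
```

```text
t 10.08 pos [0.5332 0.0182 0.1142] yaw 6.34 z [-0.005  0.002 -1.   ] F [ 0.   0.9 -3.1] T [ 0.    0.01 -0.04] op 0.307 []
```

View pics/w13d.png

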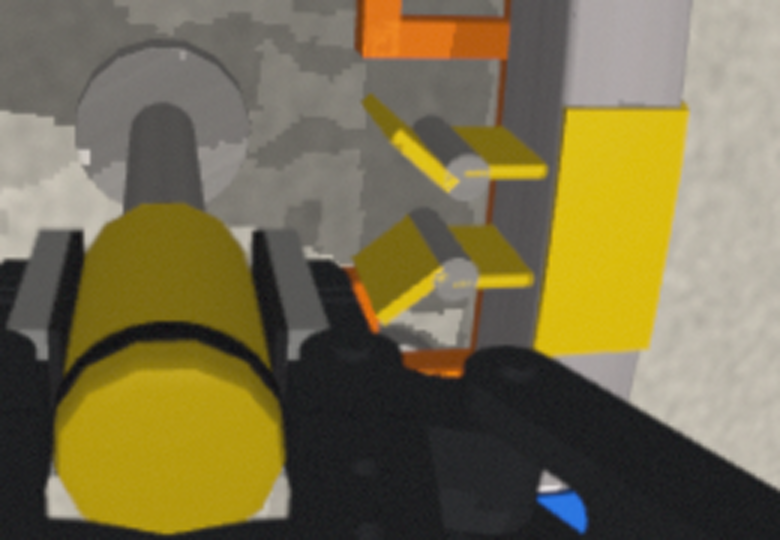

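```bash
cat >> h.py <<'E'
def rel(name,foot,top,lift,balls,corner,x0=220,y0=170,s=3):
    c=load(name); f=lambda q,z:fepx2w(c,x0+(q[0]+.5)/s-.5,y0+(q[1]+.5)/s-.5,z)
    a=np.radians(6.4);ex=np.array([np.cos(a),np.sin(a)]);ey=np.array([-ex[1],ex[0]])
    A,B=f(foot,.012+lift),f(top,.15+lift); rod=(A+B)/2; print('foot',A.round(4),'top',B.round(4))
    if balls: m=(f(balls[0],.084)+f(balls[1],.084))/2; d=rod[:2]-m[:2]; print('rel balls y',d@ey)
    p=f(corner,.09); d=rod[:2]-p[:2]; print('rel corner: x',d@ex+.0085,'y',d@ey+.0243)
E
python3 -c "
from h import *
rel('w13',(162,125),(168,445),.0053,[(465,175),(455,280)],(565,108))
"
```

```text
foot [0.5311 0.02   0.0173] top [0.533  0.0204 0.1553]
rel balls y 0.0017651972290625988
rel corner: x -0.06334216496883843 y 0.0010155139338216962
```

move_arm(
  linear=[
    [0.01,0,-0.002],
    [0.012,0.001,-0.001],
    [0.012,0.001,0],
    [0.006,0.0005,0],
    [0,0,0],
    [0,0,0],
  ],
  twist=[
    [0,-0.2,0],
    [0,-0.1,0],
    [0,0,0],
    [0,0,0],
    [0,0,0],
    [0,0,0],
  ],
)

```text
time: 10.63
eef_pos: [0.5738, 0.0198, 0.1098]
tcp_rot: [0.668, 0.744, 0.001, -0.001]
contact_force: [-0.1, -0.9, -2.8]
opening: 0.307
```

```bash
python3 -c "
from h import *
s=st();c=snap('wrist','w14');crop('w14','w14d',220,170,480,350,3)"
```

```text
t 10.63 pos [0.5738 0.0198 0.1098] yaw 6.2 z [-0.002  0.003 -1.   ] F [-0.1 -0.9 -2.8] T [-0.06  0.02 -0.05] op 0.307 []
```

View pics/w14d.png

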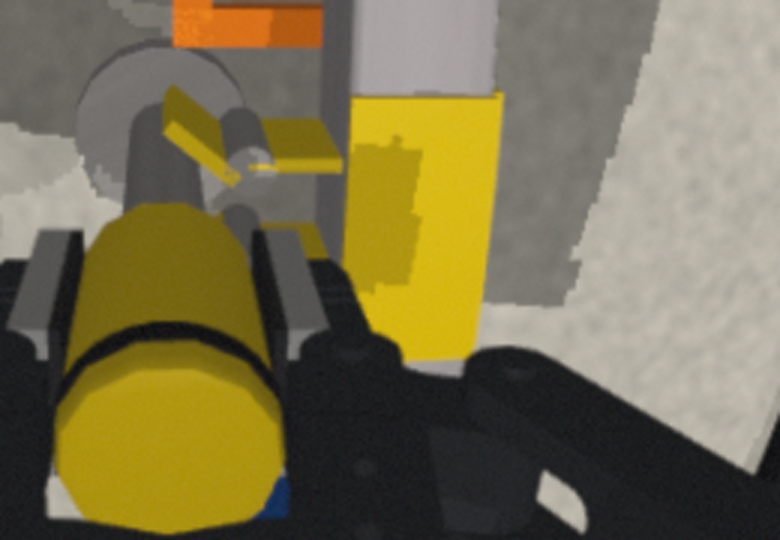

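```bash
python3 -c "
from h import *
rel('w14',(162,125),(168,445),.001,None,(350,96))
"
```

```text
foot [0.572  0.0217 0.013 ] top [0.5734 0.0221 0.151 ]
rel corner: x -0.022541128819700593 y -0.0019616920762408827
```

move_arm(
  linear=[
    [0.005,0.0012,0.003],
    [0.006,0.0012,0.001],
    [0.006,0.0008,0.001],
    [0.006,0.0007,0.001],
    [0.006,0.0007,0.001],
    [0.006,0.0007,0.001],
    [0.006,0.0007,0.001],
  ],
  twist=[
    [0,-0.2,0.2],
    [0,0,0],
    [0,-0.5,0],
    [0,-0.8,0],
    [0,-0.8,0],
    [0,-0.5,0],
    [0,-0.5,0],
  ],
)

```text
time: 11.27
eef_pos: [0.5967, 0.0265, 0.1111]
tcp_rot: [0.665, 0.747, 0.001, -0.001]
contact_force: [-12.2, -4.7, 4.3]
opening: 0.308
```

```bash
python3 -c "
from h import *
s=st();snap('wrist','w15');crop('w15','w15d',200,170,400,350,4)"
```

```text
t 11.27 pos [0.5967 0.0265 0.1111] yaw 6.67 z [-0.     0.002 -1.   ] F [-12.2  -4.7   4.3] T [-0.73  2.39 -0.06] op 0.308 []
```

View pics/w15d.png

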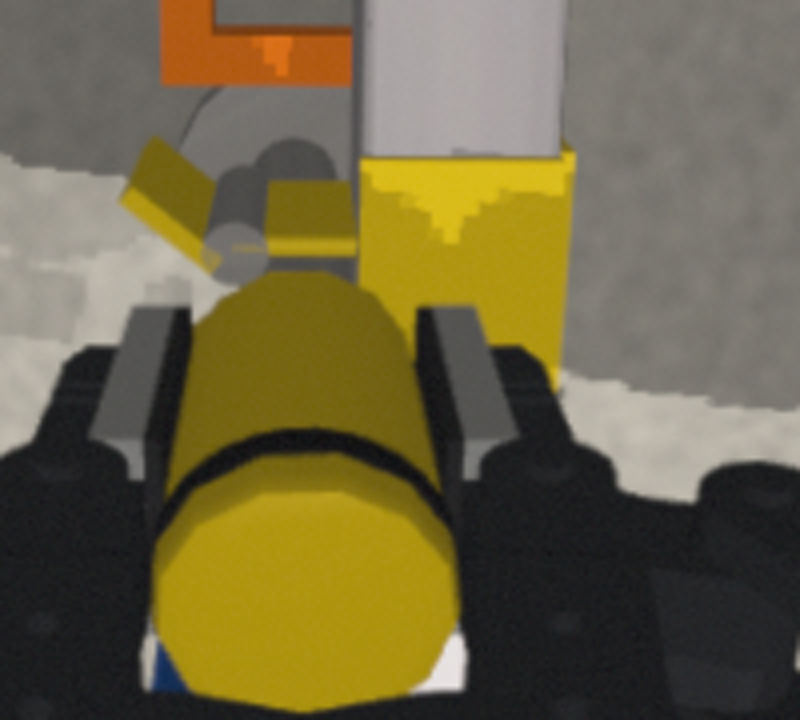

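move_arm(
  linear=[
    [0.006,0.0007,0.001],
    [0.006,0,0.001],
    [0.006,0,0.001],
  ],
  twist=[
    [0,-0.6,0],
    [0,-0.6,0],
    [0,-0.6,0],
  ],
)

```text
time: 11.57
eef_pos: [0.5977, 0.0264, 0.1112]
tcp_rot: [0.663, 0.748, -0.009, -0.01]
contact_force: [-16.6, -2.1, 5.2]
opening: 0.311
```

```bash
python3 -c "
from h import *
s=st();snap('wrist','w16');crop('w16','w16d',200,170,400,350,4)"
```

```text
t 11.57 pos [0.5977 0.0264 0.1112] yaw 6.93 z [-0.028 -0.001 -1.   ] F [-16.6  -2.1   5.2] T [-0.34  3.    0.01] op 0.311 []
```

View pics/w16d.png

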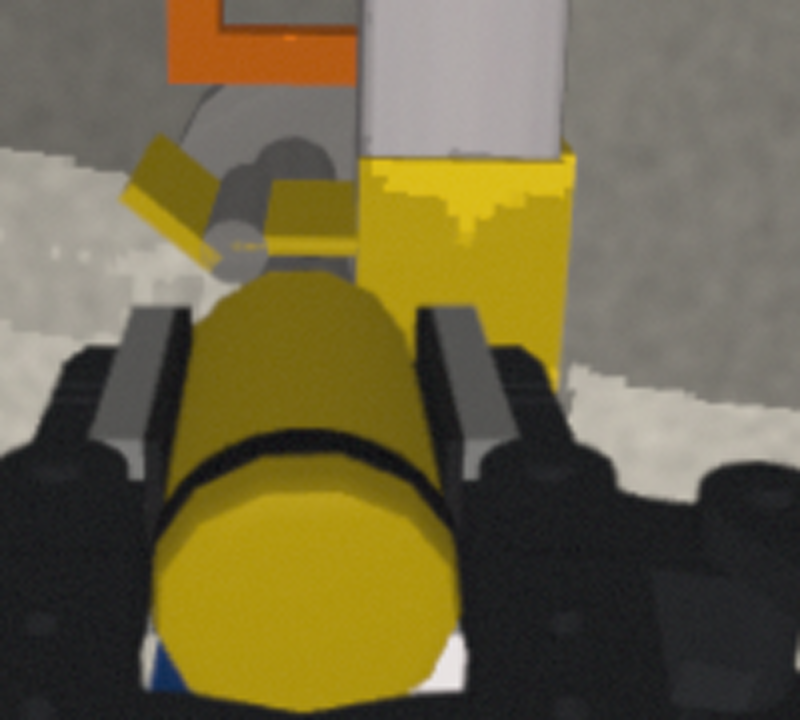

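move_arm(
  linear=[
    [-0.001,0,0],
    [0,0,0],
    [0,0,0],
    [0,0,0],
  ],
  twist=[
    [0,-1,0],
    [0,-0.5,0],
    [0,0,0],
    [0,0,0],
  ],
  grip=0.65,
)

```text
time: 11.95
eef_pos: [0.5999, 0.0268, 0.1147]
tcp_rot: [0.663, 0.748, 0.002, 0.003]
contact_force: [0.0, 0.2, -0.3]
opening: 0.651
```

move_arm(
  linear=[
    [0,0,0.02],
    [0,0,0.035],
    [0,0,0.035],
    [-0.01,-0.01,0.015],
    [-0.02,-0.03,0],
    [-0.02,-0.034,0],
    [-0.02,-0.034,0],
    [-0.02,-0.034,0],
    [-0.018,-0.03,0],
    [-0.012,-0.02,0],
    [-0.005,-0.005,0],
    [0,0,0],
  ],
  twist=[
    [0,0.2,0],
    [0,0,0],
    [0,0,0],
    [0,0,0],
    [0,0,-0.5],
    [0,0,0],
    [0,0,0],
    [0,0,0],
    [0,0,0],
    [0,0,0],
    [0,0,0],
    [0,0,0],
  ],
)

```text
time: 12.95
eef_pos: [0.482, -0.1786, 0.2415]
tcp_rot: [0.665, 0.747, 0.011, 0.022]
contact_force: [-0.1, -0.5, 0.4]
opening: 0.649
```

```bash
python3 -c "
from h import *
s=st();snap('wrist','w17');snap('top','t17');crop('t17','t17c',200,140,350,270,5)"
```

```text
t 12.95 pos [ 0.482  -0.1786  0.2415] yaw 6.66 z [ 0.047 -0.013 -0.999] F [-0.1 -0.5  0.4] T [-0.03 -0.01 -0.04] op 0.649 []
```

View pics/t17c.png

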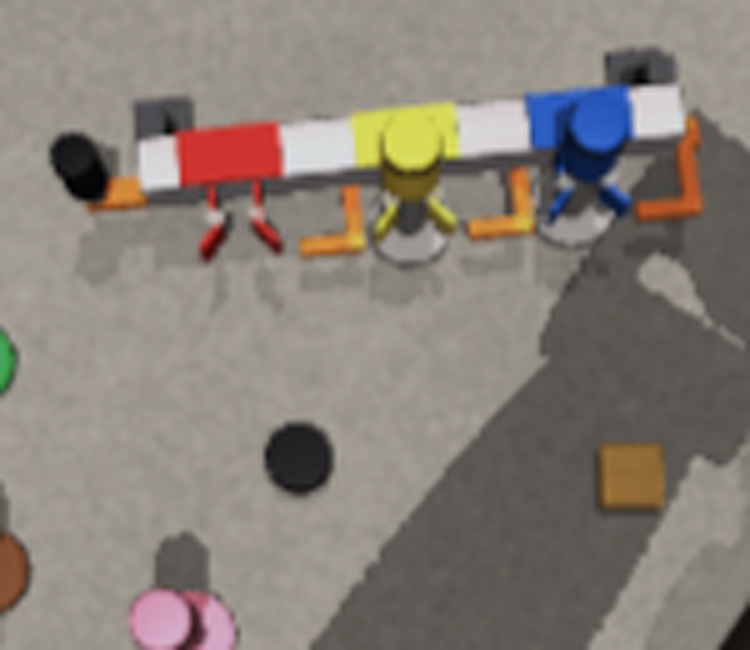

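View pics/w17.png

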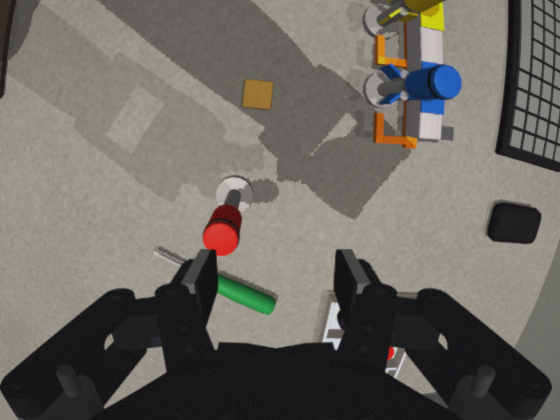

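move_arm(
  linear=[
    [-0.014,-0.009,0],
    [-0.012,-0.008,-0.02],
    [-0.004,-0.003,-0.03],
    [0,0,-0.03],
    [0,0,-0.015],
    [0,0,0],
    [0,0,0],
  ],
  twist=[
    [0.4,1.5,-0.3],
    [0.3,1,0],
    [0,0,0],
    [0,0,0],
    [0,0,0],
    [0,0,0],
    [0,0,0],
  ],
)

```text
time: 13.63
eef_pos: [0.4598, -0.1905, 0.1468]
tcp_rot: [0.661, 0.75, 0.003, 0.005]
contact_force: [-0.8, -0.4, 0.2]
opening: 0.651
```

```bash
python3 -c "
from h import *
s=st();snap('wrist','w18');c=load('w17');print(fepx2w(c,221,238,.15),fepx2w(c,235,194,.012))
c=load('t17');print('yel',px2w(c,200+412.5/5-.5,140+139/5-.5,.15),'seat .5947 .0233')"
```

```text
t 13.63 pos [ 0.4598 -0.1905  0.1468] yaw 7.26 z [ 0.012 -0.002 -1.   ] F [-0.8 -0.4  0.2] T [-0.02  0.08 -0.02] op 0.651 []
[ 0.44777495 -0.20149823  0.15      ] [ 0.44817525 -0.20150459  0.012     ]
yel [0.59724765 0.02363516 0.15      ] seat .5947 .0233
```

View pics/w18.png

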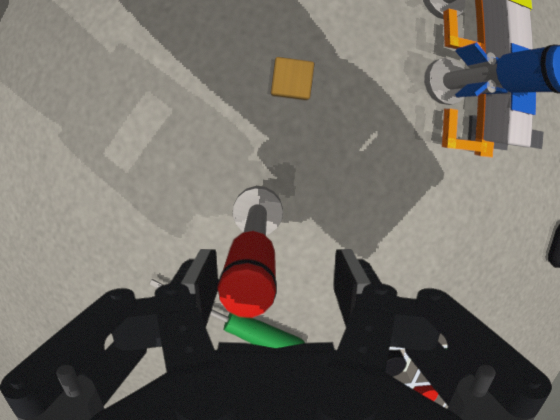

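move_arm(
  linear=[
    [-0.008,-0.008,-0.012],
    [-0.004,-0.004,-0.014],
    [0,0,-0.008],
    [0,0,0],
    [0,0,0],
  ],
  twist=[
    [0.1,0.6,-0.6],
    [0,0,0],
    [0,0,0],
    [0,0,0],
    [0,0,0],
  ],
)

```text
time: 14.1
eef_pos: [0.4511, -0.2045, 0.1162]
tcp_rot: [0.664, 0.748, 0.001, 0.005]
contact_force: [0.6, -0.9, -0.1]
opening: 0.648
```

```bash
python3 -c "
from h import *
s=st()"
```

```text
t 14.1 pos [ 0.4511 -0.2045  0.1162] yaw 6.77 z [ 0.009 -0.006 -1.   ] F [ 0.6 -0.9 -0.1] T [-0.02  0.02  0.  ] op 0.648 []
```

move_arm(
  linear=[
    [-0.003,0.002,-0.007],
    [0,0,-0.001],
    [0,0,0],
  ],
  twist=[
    [0.3,0.5,-0.3],
    [0,0,0],
    [0,0,0],
  ],
)

```text
time: 14.35
eef_pos: [0.449, -0.2031, 0.1093]
tcp_rot: [0.666, 0.746, -0.0, 0.002]
contact_force: [-0.4, -0.5, 0.4]
opening: 0.649
```

move_arm(
  linear=[
    [0,0,0],
    [0,0,0],
    [0,0,0],
    [0,0,0],
    [0,0,0],
    [0,0,0],
  ],
  twist=[
    [0,0,0],
    [0,0,0],
    [0,0,0],
    [0,0,0],
    [0,0,0],
    [0,0,0],
  ],
  grip=0,
  force=90,
)

```text
time: 14.85
eef_pos: [0.4488, -0.2031, 0.11]
tcp_rot: [0.666, 0.746, -0.001, 0.001]
contact_force: [-0.3, -0.3, 0.2]
opening: 0.303
```

```bash
python3 -c "
from h import *
s=st();c=snap('wrist','w19')"
```

```text
t 14.85 pos [ 0.4488 -0.2031  0.11  ] yaw 6.47 z [ 0.001 -0.003 -1.   ] F [-0.3 -0.3  0.2] T [-0.04  0.12  0.04] op 0.303 []
```

View pics/w19.png

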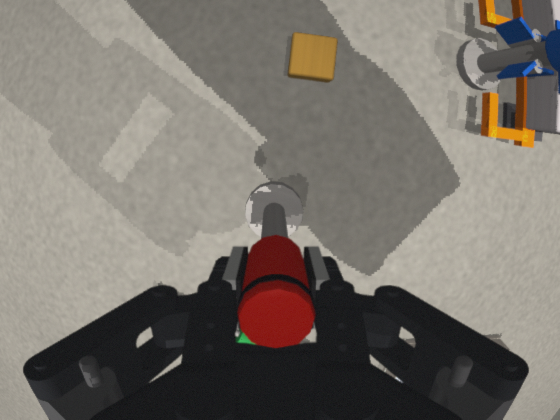

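move_arm(
  linear=[
    [0,0,0.007],
    [0.015,0.002,0.003],
    [0.02,0.006,0],
    [0.018,0.012,0],
    [0.01,0.02,0],
    [0.004,0.028,0],
    [0,0.03,0],
    [0,0.03,0],
    [0,0.03,0],
    [0,0.03,0],
    [0,0.03,0],
    [0,0.025,0],
  ],
  twist=[
    [0,0,0],
    [0,0,0],
    [0,0,0],
    [0,0,0],
    [0,0,0],
    [0,0,0],
    [0,0,0],
    [0,0,0],
    [0,0,0],
    [0,0,0],
    [0,0,0],
    [0,0,0],
  ],
)

```text
time: 15.9
eef_pos: [0.5146, 0.0479, 0.1169]
tcp_rot: [0.671, 0.742, -0.001, -0.003]
contact_force: [0.5, -0.4, -4.2]
opening: 0.304
```

```bash
python3 -c "
from h import *
s=st()"
```

```text
t 15.9 pos [0.5146 0.0479 0.1169] yaw 5.75 z [-0.005  0.002 -1.   ] F [ 0.5 -0.4 -4.2] T [-0.   -0.04 -0.02] op 0.304 []
```

move_arm(
  linear=[
    [0.006,0.02,0],
    [0.005,0.016,-0.001],
    [0.004,0.01,-0.001],
    [0,0,0],
    [0,0,0],
  ],
  twist=[
    [0,-0.2,0.4],
    [0,-0.1,0.2],
    [0,0,0],
    [0,0,0],
    [0,0,0],
  ],
)

```text
time: 16.32
eef_pos: [0.5265, 0.1023, 0.1128]
tcp_rot: [0.664, 0.748, 0.0, -0.004]
contact_force: [-0.5, 0.7, -3.7]
opening: 0.305
```

```bash
python3 -c "
from h import *
s=st();c=snap('wrist','w20');crop('w20','w20d',220,170,480,350,3)"
```

```text
t 16.32 pos [0.5265 0.1023 0.1128] yaw 6.79 z [-0.005  0.005 -1.   ] F [-0.5  0.7 -3.7] T [-0.01  0.04 -0.01] op 0.305 []
```

View pics/w20d.png

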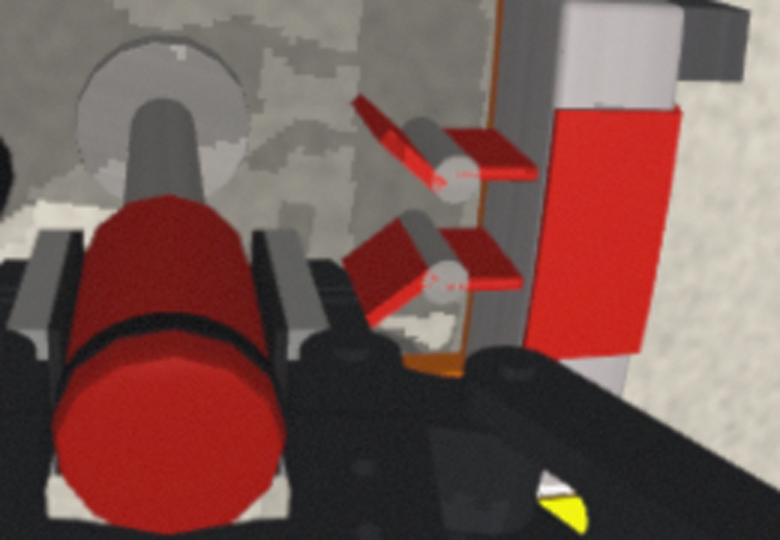

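```bash
python3 -c "
from h import *
rel('w20',(162,122),(168,438),.003,[(458,179),(445,281)],(555,108))
"
```

```text
foot [0.5242 0.1048 0.015 ] top [0.5262 0.1048 0.153 ]
rel balls y 0.0016816915672377727
rel corner: x -0.060594653535356986 y 0.0005956325581154241
```

move_arm(
  linear=[
    [0.01,0,-0.001],
    [0.012,0.0012,0],
    [0.012,0.0013,0],
    [0.004,0.0008,0],
    [0,0,0],
    [0,0,0],
  ],
  twist=[
    [-0.2,-0.3,-0.3],
    [0,-0.1,0],
    [0,0,0],
    [0,0,0],
    [0,0,0],
    [0,0,0],
  ],
)

```text
time: 16.87
eef_pos: [0.5661, 0.1011, 0.1106]
tcp_rot: [0.67, 0.742, 0.0, -0.002]
contact_force: [-0.9, 2.4, -1.7]
opening: 0.304
```

```bash
python3 -c "
from h import *
s=st();c=snap('wrist','w21');crop('w21','w21d',220,170,480,350,3)"
```

```text
t 16.87 pos [0.5661 0.1011 0.1106] yaw 5.89 z [-0.002  0.003 -1.   ] F [-0.9  2.4 -1.7] T [0.53 0.3  0.  ] op 0.304 []
```

View pics/w21d.png

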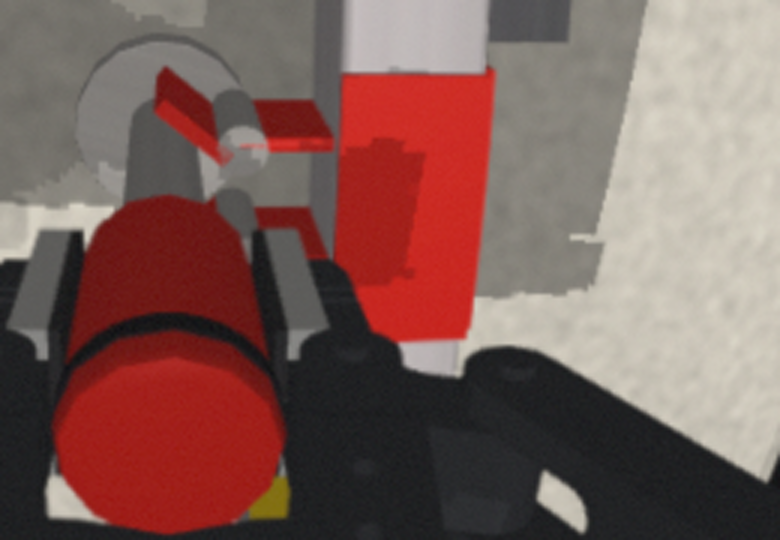

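```bash
python3 -c "
from h import *
rel('w21',(162,122),(168,438),.001,None,(343,73))
"
```

```text
foot [0.5642 0.1034 0.013 ] top [0.5658 0.1038 0.151 ]
rel corner: x -0.021503545228745684 y -0.005031936612469059
```

move_arm(
  linear=[
    [-0.003,0.004,0.0015],
    [0,0.002,0],
    [0,0,0],
  ],
  twist=[
    [0,0,0.4],
    [0,0,0],
    [0,0,0],
  ],
)

```text
time: 17.17
eef_pos: [0.5623, 0.1061, 0.1118]
tcp_rot: [0.667, 0.745, -0.0, -0.0]
contact_force: [0.3, 0.0, -3.8]
opening: 0.306
```

```bash
python3 -c "
from h import *
s=st();c=snap('wrist','w22');crop('w22','w22d',220,170,480,350,3)"
```

```text
t 17.17 pos [0.5623 0.1061 0.1118] yaw 6.34 z [-0.001 -0.    -1.   ] F [ 0.3  0.  -3.8] T [ 0.05  0.01 -0.06] op 0.306 []
```

View pics/w22d.png

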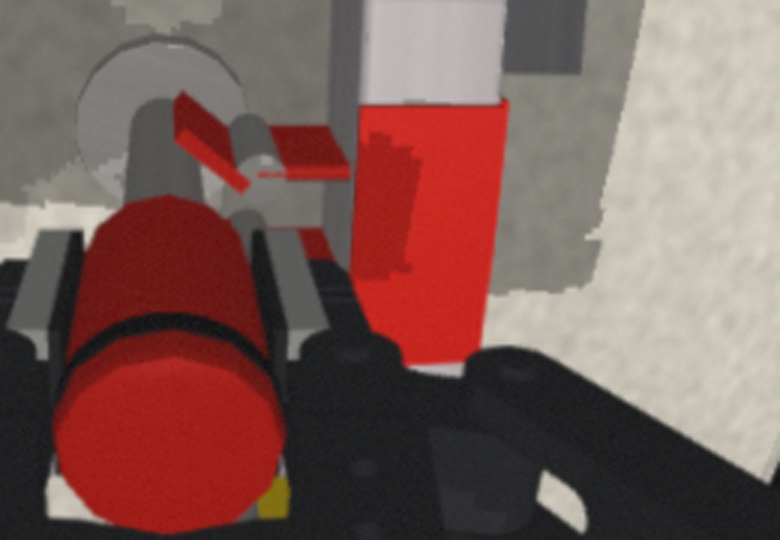

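move_arm(
  linear=[
    [0.006,0.001,0.001],
    [0.006,0.001,0.001],
    [0.006,0.0008,0.001],
    [0.006,0.0008,0.001],
    [0.006,0.0007,0.001],
    [0.006,0.0007,0.001],
    [0.006,0.0007,0.001],
  ],
  twist=[
    [0,0,0],
    [0,0,0],
    [0,-0.5,0],
    [0,-0.8,0],
    [0,-0.8,0],
    [0,-0.5,0],
    [0,-0.5,0],
  ],
)

```text
time: 17.8
eef_pos: [0.5879, 0.1102, 0.1124]
tcp_rot: [0.665, 0.746, -0.005, 0.0]
contact_force: [-24.3, -4.2, 12.5]
opening: 0.308
```

```bash
python3 -c "
from h import *
s=st();snap('wrist','w23');crop('w23','w23d',200,170,400,350,4)"
```

```text
t 17.8 pos [0.5879 0.1102 0.1124] yaw 6.56 z [-0.007 -0.008 -1.   ] F [-24.3  -4.2  12.5] T [-0.78  4.58  0.01] op 0.308 []
```

View pics/w23d.png

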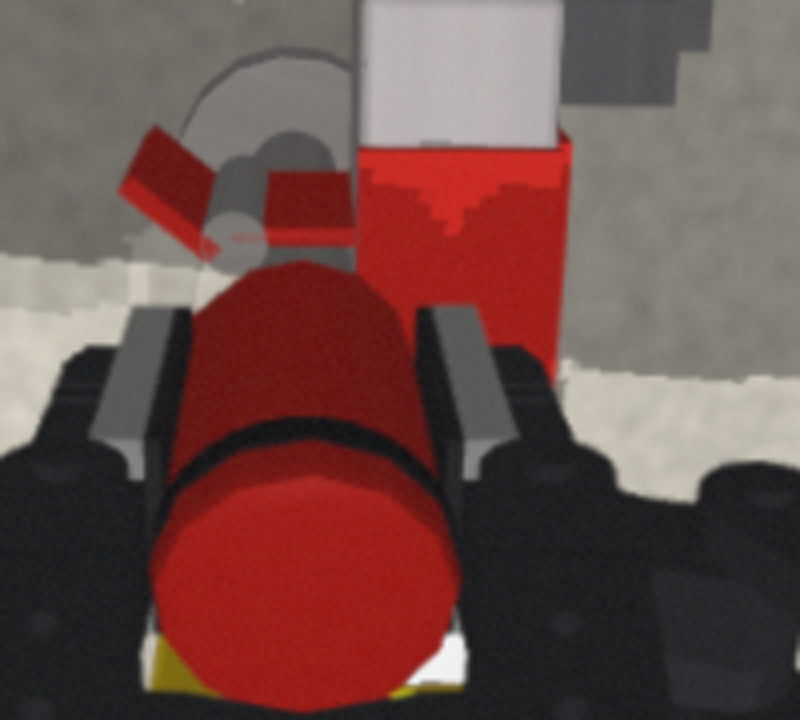

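move_arm(
  linear=[
    [-0.001,0,0],
    [0,0,0],
    [0,0,0],
    [0,0,0],
  ],
  twist=[
    [0,-0.3,0],
    [0,0,0],
    [0,0,0],
    [0,0,0],
  ],
  grip=0.65,
)

```text
time: 18.18
eef_pos: [0.592, 0.1104, 0.1165]
tcp_rot: [0.665, 0.746, -0.0, 0.006]
contact_force: [-0.2, -0.3, 1.6]
opening: 0.65
```

move_arm(
  linear=[
    [0,0,0.02],
    [0,0,0.035],
    [0,0,0.03],
    [-0.02,0.005,0.01],
    [-0.03,0.01,0],
    [-0.03,0.01,0],
    [-0.02,0.01,0],
    [0,0,0],
  ],
  twist=[
    [0,0.2,0],
    [0,0,0],
    [0,0,0],
    [0,0,0],
    [0,0,0],
    [0,0,0],
    [0,0,0],
    [0,0,0],
  ],
)

```text
time: 18.85
eef_pos: [0.4996, 0.1458, 0.2263]
tcp_rot: [0.667, 0.745, 0.01, 0.015]
contact_force: [0.2, -0.3, -0.6]
opening: 0.651
```

```bash
python3 -c "
from h import *
s=st();snap('wrist','w24');snap('top','t24');snap('scene','s24');crop('t24','t24c',200,140,350,270,5);crop('s24','s24c',180,180,360,300,4.4)"
```

```text
t 18.85 pos [0.4996 0.1458 0.2263] yaw 6.34 z [ 0.036 -0.005 -0.999] F [ 0.2 -0.3 -0.6] T [0.   0.05 0.  ] op 0.651 []
```

View pics/t24c.png

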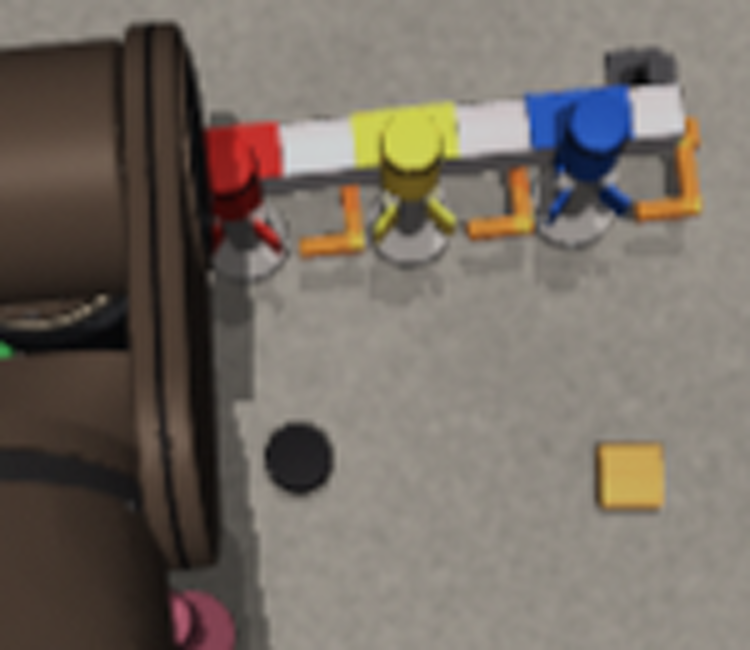

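View pics/w24.png

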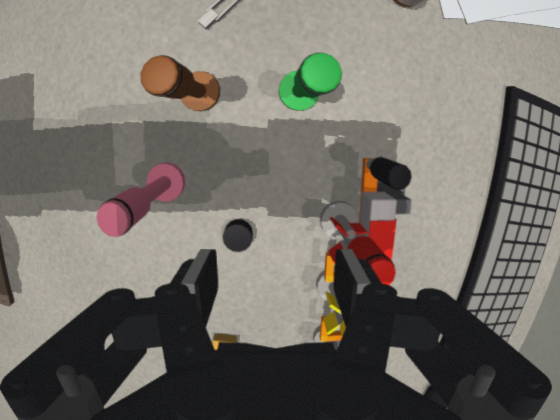

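View pics/s24c.png

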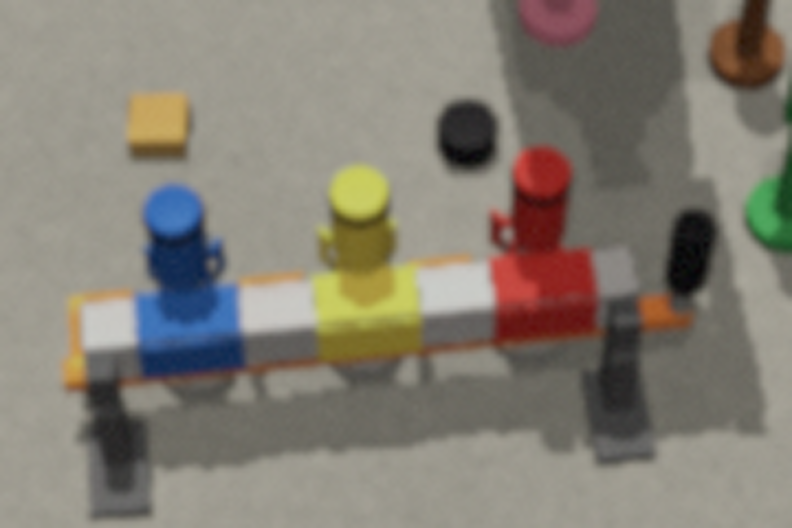

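```bash
python3 -c "
from h import *
c=load('s24');s=4.4
a=np.radians(6.5);ex=np.array([np.cos(a),np.sin(a)]);ey=np.array([-ex[1],ex[0]])
y0=(np.array([.5876,.108])+np.array([.6071,-.0602]))/2
for n,p,k in(('red',(542,168),1),('yel',(359,192),0),('blu',(175,211),-1)):
    w=px2w(c,180+(p[0]+.5)/s-.5,180+(p[1]+.5)/s-.5,.15)[:2]; d=w-y0-k*.085*ey; print(n,w.round(4),'own',(d@ex).round(4),(d@ey).round(4))
w=px2w(c,180+693.5/s-.5,180+222/s-.5,.12)[:2];d=w-y0-.085*ey;print('knob',w,d@ex,d@ey-.065)
c=load('w24');print(fepx2w(c,401,175,.12))
"
```

```text
red [0.5866 0.1086] own -0.0011 0.0003
yel [0.599  0.0242] own 0.0016 0.0002
blu [ 0.6085 -0.0594] own 0.0016 0.001
knob [0.59736599 0.18042242] 0.017734730749835583 0.005514461770960474
[0.60031598 0.18439124 0.12      ]
```

move_arm(
  linear=[
    [0.012,0.004,0],
    [0.025,0.009,0],
    [0.025,0.009,0],
    [0.018,0.007,0],
    [0.008,0.003,-0.01],
    [0,0,-0.025],
    [0,0,-0.025],
    [0,0,0],
    [0,0,0],
  ],
  twist=[
    [0,1,0],
    [0.2,0.5,0],
    [0,0,0],
    [0,0,0],
    [0,0,0],
    [0,0,0],
    [0,0,0],
    [0,0,0],
    [0,0,0],
  ],
)

```text
time: 19.75
eef_pos: [0.6088, 0.1727, 0.1648]
tcp_rot: [0.67, 0.742, 0.006, 0.009]
contact_force: [0.7, -0.5, -0.6]
opening: 0.65
```

```bash
python3 -c "
from h import *
s=st();snap('wrist','w25')"
```

```text
t 19.75 pos [0.6088 0.1727 0.1648] yaw 5.79 z [ 0.022 -0.003 -1.   ] F [ 0.7 -0.5 -0.6] T [-0.01  0.02 -0.02] op 0.65 []
```

View pics/w25.png

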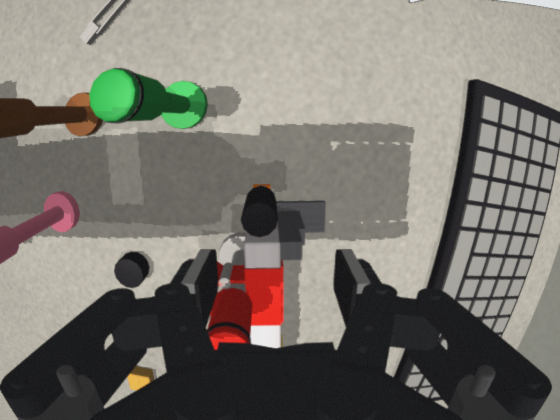

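move_arm(
  linear=[
    [-0.006,0.006,0],
    [-0.002,0.003,-0.01],
    [0,0,-0.025],
    [0,0,-0.02],
    [0,0,0],
    [0,0,0],
  ],
  twist=[
    [0.1,1,0.4],
    [0,0.2,0],
    [0,0,0],
    [0,0,0],
    [0,0,0],
    [0,0,0],
  ],
)

```text
time: 20.3
eef_pos: [0.6041, 0.1836, 0.1158]
tcp_rot: [0.668, 0.744, 0.005, 0.004]
contact_force: [0.0, 1.6, 0.4]
opening: 0.648
```

```bash
python3 -c "
from h import *
s=st();c=snap('wrist','w26')"
```

```text
t 20.3 pos [0.6041 0.1836 0.1158] yaw 6.21 z [ 0.012  0.001 -1.   ] F [0.  1.6 0.4] T [-0.   -0.01  0.01] op 0.648 []
```

View pics/w26.png

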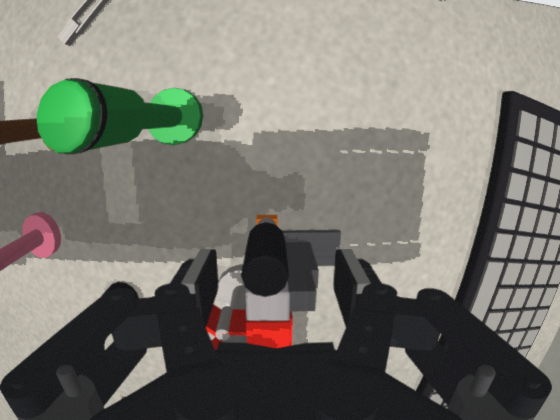

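move_arm(
  linear=[
    [-0.004,0,-0.01],
    [0,0,-0.003],
    [0,0,0],
  ],
  twist=[
    [0,0.7,0.2],
    [0,0,0],
    [0,0,0],
  ],
)

```text
time: 20.6
eef_pos: [0.6013, 0.1842, 0.1058]
tcp_rot: [0.666, 0.746, 0.002, 0.001]
contact_force: [-0.3, 0.8, 0.5]
opening: 0.646
```

move_arm(
  linear=[
    [0,0,0],
    [0,0,0],
    [0,0,0],
    [0,0,0],
    [0,0,0],
    [0,0,0],
  ],
  twist=[
    [0,0,0],
    [0,0,0],
    [0,0,0],
    [0,0,0],
    [0,0,0],
    [0,0,0],
  ],
  grip=0,
  force=30,
)

```text
time: 21.1
eef_pos: [0.5989, 0.184, 0.1071]
tcp_rot: [0.666, 0.746, -0.001, -0.002]
contact_force: [-0.2, -0.3, -0.7]
opening: 0.246
```

```bash
python3 -c "
from h import *
s=st();c=snap('wrist','w27')"
```

```text
t 21.1 pos [0.5989 0.184  0.1071] yaw 6.48 z [-0.003  0.001 -1.   ] F [-0.2 -0.3 -0.7] T [0.01 0.07 0.05] op 0.246 []
```

View pics/w27.png

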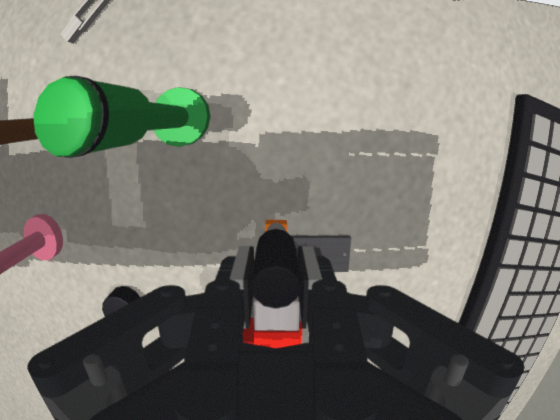

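move_arm(
  linear=[
    [-0.0005,0.005,0],
    [-0.0007,0.006,0],
    [-0.0007,0.006,0],
    [-0.0007,0.006,0],
    [-0.0006,0.005,0],
    [-0.0005,0.004,0],
    [-0.0003,0.003,0],
  ],
  twist=[
    [0,0,0],
    [0,0,0],
    [0,0,0],
    [0,0,0],
    [0,0,0],
    [0,0,0],
    [0,0,0],
  ],
)

```text
time: 21.73
eef_pos: [0.5951, 0.2182, 0.107]
tcp_rot: [0.665, 0.747, -0.004, 0.002]
contact_force: [1.1, -15.9, -0.8]
opening: 0.24
```

```bash
python3 -c "
from h import *
s=st();c=snap('scene','s28');crop('s28','s28c',180,180,360,300,4.4)"
```

```text
t 21.73 pos [0.5951 0.2182 0.107 ] yaw 6.61 z [-0.004 -0.009 -1.   ] F [  1.1 -15.9  -0.8] T [-2.46 -0.12 -0.  ] op 0.24 []
```

View pics/s28c.png

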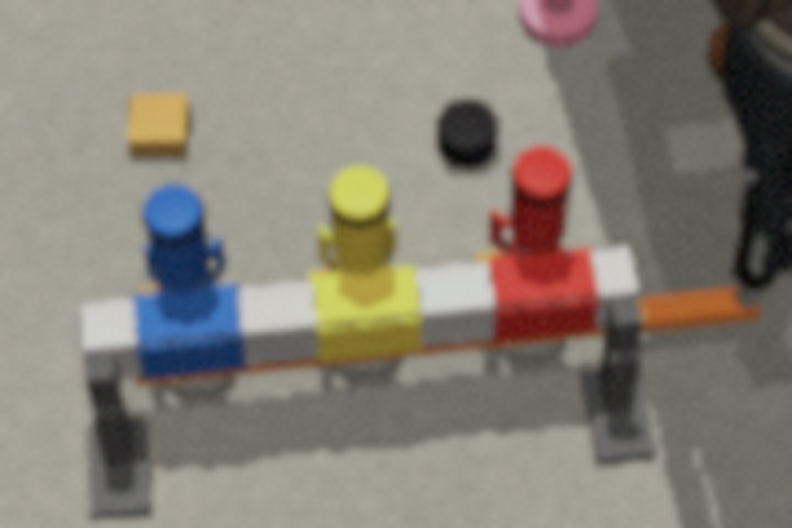

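move_arm(
  linear=[
    [0,0,0],
    [0,0,0],
    [0,0,0],
    [0,0,0],
  ],
  twist=[
    [0,0,0],
    [0,0,0],
    [0,0,0],
    [0,0,0],
  ],
  grip=0.6,
)

```text
time: 22.12
eef_pos: [0.5955, 0.2208, 0.1077]
tcp_rot: [0.665, 0.747, -0.003, 0.001]
contact_force: [-1.0, 0.2, -0.2]
opening: 0.603
```

move_arm(
  linear=[
    [0,0,0.02],
    [0,0,0.035],
    [0,0,0.035],
    [0,0.01,0.02],
    [0,0.03,0],
    [0,0.035,0],
    [0,0.035,0],
    [0,0.02,0],
    [0,0,0],
    [0,0,0],
  ],
  twist=[
    [0,0,0],
    [0,0,0],
    [0,0,0],
    [0,0,0],
    [0,0,0],
    [0,0,0],
    [0,0,0],
    [0,0,0],
    [0,0,0],
    [0,0,0],
  ],
)

```text
time: 22.95
eef_pos: [0.593, 0.3602, 0.2259]
tcp_rot: [0.666, 0.746, 0.002, -0.002]
contact_force: [0.5, -0.3, 0.7]
opening: 0.605
```

```bash
python3 -c "
from h import *
s=st();snap('top','t29');snap('scene','s29');crop('t29','t29c',190,140,350,270,4.9);crop('s29','s29c',180,180,360,300,4.4)"
```

```text
t 22.95 pos [0.593  0.3602 0.2259] yaw 6.47 z [ 0.001  0.006 -1.   ] F [ 0.5 -0.3  0.7] T [-0.1  -0.01 -0.01] op 0.605 []
```

View pics/t29c.png

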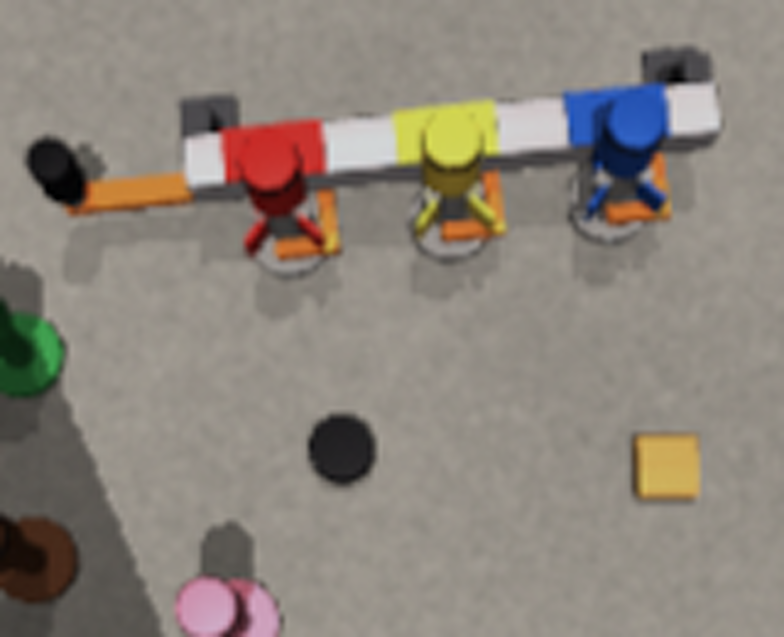

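View pics/s29c.png

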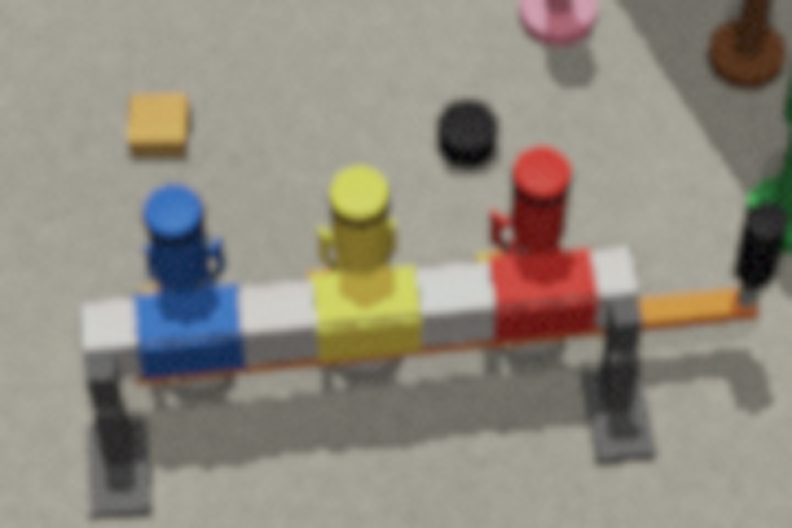

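View pics/s29.png

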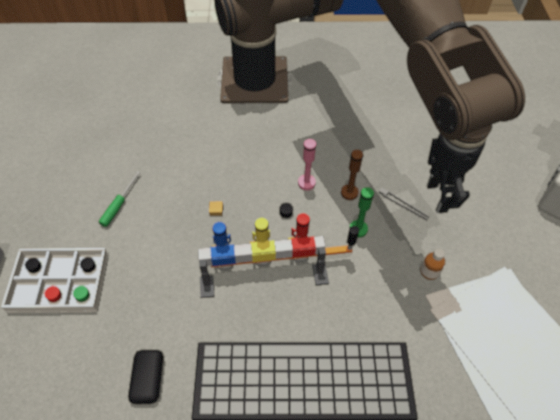

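```bash
python3 -c "
from h import *
a=np.radians(6.5);ex=np.array([np.cos(a),np.sin(a)]);ey=np.array([-ex[1],ex[0]])
c=load('s29');s=4.4
f=lambda p,z:px2w(c,180+(p[0]+.5)/s-.5,180+(p[1]+.5)/s-.5,z)[:2]
print('knob travel',(f((767,215),.12)-f((693,222),.12))@ey)
c=load('t29');s=4.9
g=lambda p,z:px2w(c,190+(p[0]+.5)/s-.5,140+(p[1]+.5)/s-.5,z)[:2]
y0=np.array([.5947,.0233])
for n,t,k in(('red',(270,157),1),('yel',(453,138),0),('blu',(638,119),-1)):
    d=g(t,.15)-y0-k*.085*ey; print(n,(d@ex).round(4),(d@ey).round(4))
s=get_state();print(s['contact_force'],np.abs(s['dq']).max())
"
```

```text
knob travel 0.035303281081156046
red 0.0019 -0.0006
yel 0.0015 0.0001
blu 0.0009 -0.0007
[-0.11449984  1.26824528 -0.23800654] 0.02157566804291608
```

```bash
python3 -c "
from h import *
print(sign_off())"
```

```text
the job is handed in; nothing more can be done
None
```

The three rods are in the clips of their own colours, the orange comb is at its locked end, and I handed the job in at about 23 s of the 67 s allowed. I pressed blue, then yellow, then red sideways into their clips until each one stopped, at about 17 to 24 N. I then slid the comb by its knob until it hit its stop at about 16 N, let go and backed the gripper away.

- **Rods:** the final top view puts every rod's top within 2 mm of its seat along the rail's x and 1 mm along its y. All three look upright.
- **Comb:** the arm moved the knob 34.3 mm and the pictures show 35.3 mm. It started about 5.5 mm in, so it now stands at about 40 mm. The hooks lie in front of all three stems.
- **Bench:** no bystander appears to have moved in the last pictures, and the gripper is about 0.14 m clear of the knob and above everything.

**Disagreements:**
- The wrist camera put things up to 5 mm off in y compared with the other two cameras, so I aligned each rod to its clip within the wrist picture.
- For red, the scene view taken before locking gave −1.1 mm along x while the top view gave +1.9 mm. Both are within the 5 mm limit.
- On red's first approach the stem brushed one clip lip at about 2 N. I backed off, shifted it 5 mm and pressed again.

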